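# Load the flattening press

## Task

Load the flattening press using your fingertips only: press the long end of its lever down until the spring catch holds it, so that the heavy plate stays up by itself, then push the filled tray in by its upright front plate until it meets the back stop, and last press the catch's tab so that the plate comes down on the tray. Pick up nothing: the tray is pushed and never lifted, the heavy plate is raised by the lever alone and never touched. Leave the things standing around where they are.

Things in the scene. Friction and masses are not known exactly. Their poses are not given: they have to be found in the camera images.
- flatpress: the press's grey bed plate, 345 x 190 mm, 8 mm thick, screwed to the table. Origin at table height under the centre of the pressing place; -x is its front (where the tray goes in, towards the robot), +x goes in towards the hinge, +y is the side of the lever. Two guide rails 104 mm apart (10 mm high above the bed) run along x and guide the tray; the back stop is at x = +0.053
- lever (a joint): flat steel lever along x, in the plane y = +0.087 of the press, fulcrum at x = -0.06, z = 0.070. 0 = at rest with its long end up; grows (rad) as the long end goes down. The short end lifts the plate by a pin. The catch snaps over it at about 0.46, where it then stays; it ends at 0.52. Pressing takes 5 to 10 N, most when it passes the catch
- lever_pad (a point): middle of the upper face of the black ribbed pad (46 mm along x, 26 mm across) on the lever's long end; at rest 0.150 above the table at x = -0.227 of the press, when caught 0.069 at x = -0.245, lowest possible 0.056
- catch (a joint): sprung steel catch beside the lever's outer (+y) side, about 70 mm nearer the hinge than the pad; its top stands 0.095 above the table. 0 = home; grows (rad) up to 0.27 as its tab is pressed down or the lever pushes it aside on the way down; springs back by itself. Past about 0.18 it lets the lever go
- catch_tab (a point): upper face of the catch's thumb tab (24 mm along x, rubber patch 19 x 26 mm) that sticks out on the +y side, 78 mm outside the middle of the lever; 0.045 above the table when home, 0.022 pressed right down. Takes about 3 to 5 N while the catch carries the lever. Hold it down for half a second: the long end of the lever swings up past the hook when it lets go
- platen (a joint): heavy dark steel plate (125 x 100 x 20 mm, about 2.6 kg), hinged at the back of the press at x = +0.07; it has a damper and falls softly in about 1 s. 0 = down on the empty bed, too low for the tray to enter; about 0.29 (rad) held up by the caught lever; about 0.06 resting on the tray
- platen_front (a point): middle of the plate's lower front edge; 0.023 above the table when down, 0.060 when raised by the caught lever. The front edge is at x = -0.054 of the press
- tray_plate (a point): middle of the robot-side face of the upright front plate (100 mm wide, 3 mm thick, from 0.008 to 0.048 above the table) of the loose aluminium tray, 0.030 above the table; +x looks into the press. Starts at x = -0.217 to -0.245 of the press; -0.097 when the tray is home at the back stop. Sliding takes 2 to 4 N
- tray: the tray itself, 150 x 100 mm, 0.45 kg, with six brown rice bars in its rear part (tops 32 mm above the table); it lies on the bed between the rails. Origin on its underside, 97 mm behind the front face of its front plate, under the middle of the bars
- brush_hand: hand brush, 85 mm long; a bystander, origin at its underside; not to be moved
- weight_1: black cast knob weight, 52 mm wide, 50 mm high, beside the press; a bystander, origin at its underside; not to be moved
- ribbon_roll_1: roll of ribbon, 55 mm wide, 32 mm high; a bystander, origin at its underside; not to be moved
- ribbon_roll_3: roll of ribbon, 55 mm wide, 32 mm high; a bystander, origin at its underside; not to be moved
- weight_2: black cast knob weight, 52 mm wide, 50 mm high; a bystander, origin at its underside; not to be moved
- tape_clear: roll of packing tape, 94 mm wide, 48 mm high; a bystander, origin at its underside; not to be moved
- pen_blue: pen, 145 mm long; a bystander, origin at its underside; not to be moved
- scissors: scissors, 199 mm long; a bystander, origin at its underside; not to be moved

How it is judged:
On the way, in this order (a step that is already met when the one before it is completed fails the run):
1. the catch holds the lever down and the heavy plate up, with the fingers off the lever (value of joint lever above 0.43 rad and value of joint catch below 0.06 rad and value of joint platen above 0.25 rad and contact force between the fingers and lever below 0.5 N), for 0.2 s.
2. the tray is pushed in to the back stop while the plate stands up (x of tray_plate in the frame of flatpress above -0.102 m and value of joint platen above 0.25 rad), for 0.2 s.
At the end, for the whole second after the job is handed in: The tray is home within 5 mm of the back stop and at rest, the heavy plate lies on it with its weight (more than 5 N; plate joint 0.04 to 0.09), the lever is up again (below 0.2) and the catch is home (below 0.06) (x of tray_plate in the frame of flatpress above -0.102 m and value of joint platen between 0.04 and 0.09 rad and value of joint lever below 0.2 rad and value of joint catch below 0.06 rad and contact force between platen and tray above 5 N and linear speed of tray below 0.01 m/s and velocity of joint platen below 0.02 rad/s); the robot touches nothing.
It fails at once if the tray is lifted (12 mm) or tipped (height (world z) of tray_plate above 0.042 m or angle between tray_plate's own z axis and vertical above 0.12 rad).
It fails at once if the robot touches the heavy plate (contact force between any of the fingers, the arm and platen above 1 N).
It fails at once if a bystander is moved by more than 20 mm (distance of any of brush_hand, weight_1, ribbon_roll_1, ribbon_roll_3, weight_2, tape_clear, pen_blue, scissors from where it was at the start of the episode above 0.02 m).
It also fails if it takes over 72 s, if anything falls off the work surface, if the arm or the gripper's body presses on something with over 40 N, if the wrist force passes 120 N, or if a joint passes its speed limit or range.

## Robot

A 7-joint arm with a two-finger parallel gripper is mounted at the origin on the work surface; the furniture and walls round the work are solid. World frame = base frame: x ahead of the robot, y to its left, z up, the work surface at z = 0. Lengths are in m, angles in rad, forces in N, time in s.
With the tool pointing down it reaches from about 0.425 to 0.925 m from the base axis. Payload 6.8 kg.
Tool frame: the origin (TCP) lies at the very end of the fingers, on their centre line; the grasp point (between the pads) lies 19 mm behind it (r.grip_depth is the distance from the TCP to the grasp point, in m); z points along the fingers, y is the direction in which the jaws open and shut (so a half turn about z gives the same grasp; the last joint's range is limited). The gripper opens to 85 mm and grips with 20 to 120 N. Pads are 22 mm wide; open, the fingers measure 114 mm over their backs; the gripper's body (76 mm by 85 mm) begins 54 mm behind the grasp point. The pads swing forward as they close: fully open they stand 13 mm farther back than shut.
Start: joints at [1.035, 0.477, 0.022, 1.555, -0.011, 1.109, -0.083], TCP at [0.28, -0.614, 0.192] pointing down, gripper open.
Joint ranges: [-2.96, 2.96], [-0.34, 2.1], [-1.41, 1.46], [0.24, 2.44], [-1.37, 4.51], [0.17, 1.92], [-2.96, 2.96]. Speed limits (rad/s): [2.39, 2.39, 3.14, 3.14, 3.14, 3.14, 3.14].

## Interface

Orientations are given as a rotation vector (axis times angle).
In Python, from bench import r, grab_frame gives the robot as it stands. The module is installed in compiled form; this text tells all that it offers.
- The arm moves only by the tool play_rows, never from a script. Its argument "increments" is a list of rows, each a list of 7 numbers: the shift along the tool's x, y, z in mm, then the turn, a rotation vector about the tool's x, y, z in rad, then the closure in counts, from 0 (fully open) to 255 (shut). In form: [[tx, ty, tz, rx, ry, rz, claw], ...]. A call has 1 to 5 rows; each row shifts and turns the pose as measured when the row begins, along the tool's axes as they then stand; what a row does not reach is not made up. A row lasts 1/10 s, in which the tool goes at most 50 mm and 8.59 degrees, less where a joint would pass 70% of its speed; a pose out of reach is approached as far as the arm can. A call is refused whole if a number of a shift passes 50 or a number of a turn 0.15, either way. A call with a gripper value outside its range is refused whole. The fingers move at their own pace and stop on an object; "force" is the grip in N (left out, the last holds). Time passes only in rows, so rows that do not move let the fingers close. It gives the time, the measured TCP pose, the force and the opening at its end, in the units of the state.
- r.get_obs(): the state, without advancing time (a new reading comes with each control period).
- grab_frame(name): name is "scene" or "top" or "wrist"; returns a dict with "color" (420x560x3 uint8, blue, green, red), "depth" (420x560 float32, m along the optical axis (not along the pixel's ray), 0 where there is no reading), "K" (3x3 intrinsics, pixels), "k1" (the pictures are not rectified: a ray, as slopes to the right and down, at radius r is drawn at 1 + k1 r^2 times it, then the intrinsics apply), "T" (4x4, takes a point from camera to world coordinates). Camera axes: x right, y up, looking along -z (the intrinsics and any distortion apply to the point x, -y, -z); pixel columns grow to the right and rows downward; lengths in m; the calibration is good to about 2 mm. A picture is of the moment at which its call begins.
- r.hand_in(): hands the job in, once; it reports no verdict.
The state is a dict: "clock": time; "joints": joint angles; "qvel": joint speeds; "tau": joint torques, N m; "tcp_pos": TCP position; "orientation": TCP orientation; "contact_force": force on the tool from outside, world axes, zero at the start; "moment": the same for the moment, N m; "grip_width": finger opening in m.
Only numpy, scipy, OpenCV 4.12 (cv2) and the standard library are available. Lean on these libraries where they do the work, as an engineer would, in place of code of your own. Each camera call takes 0.05 s, during which the arm holds its last target.

## Working session

There is one attempt and no reset: what is moved stays moved. The work goes in short steps, Python scripts to look and compute and a tool call to move; the robot and the scene stay as the last step left them, time stands still between calls to the robot, and variables do not carry over. Pictures are saved under pics/ and viewed, and the job is handed in when it is done.

Besides the shell and the picture viewer there is one more tool, called after "Call:" as name(argument=value, ...), one argument or row to a line, values as JSON. play_rows: Moves the arm, as the interface text tells. Its arguments: {"type":"object","properties":{"increments":{"type":"array","items":{"type":"array","items":{"type":"number"}}},"force":{"type":"number"}},"required":["increments"]}

```bash
mkdir -p pics; cat > h.py <<'E'
import numpy as np, cv2
from bench import r, grab_frame
def ray(f,u,v):
    p=cv2.undistortPoints if 0 else None
    K=f["K"];x=(u-K[0,2])/K[0,0];y=(v-K[1,2])/K[1,1]
    rd=np.hypot(x,y);s=rd
    for _ in range(30): s=rd/(1+f["k1"]*s*s)
    k=s/rd if rd>0 else 1
    d=np.array([x*k,-y*k,-1.]);T=f["T"]
    return T[:3,3],T[:3,:3]@d
def onz(f,u,v,z):
    o,d=ray(f,u,v);return o+d*(z-o[2])/d[2]
def dep(f,u,v):
    o,d=ray(f,u,v);return o+d*f["depth"][int(v),int(u)]
def save(f,n): cv2.imwrite("pics/"+n+".png",f["color"])
E
python3 - <<'E'
from h import *
import pickle
for n in("scene","top","wrist"):
    f=grab_frame(n);save(f,n+"0");pickle.dump(f,open(n+"0.pkl","wb"));print(n,f["K"].tolist(),f["k1"],f["T"].round(3).tolist())
print(r.get_obs())
E
```

```text
scene [[421.1182137797716, 0.0, 281.62070527605476], [0.0, 421.1182137797716, 211.33038168685664], [0.0, 0.0, 1.0]] 0.02142905531462884 [[0.57, 0.419, -0.707, -0.289], [-0.821, 0.268, -0.504, -0.56], [-0.021, 0.868, 0.497, 0.699], [0.0, 0.0, 0.0, 1.0]]
top [[422.2268985125774, 0.0, 277.638499772152], [0.0, 422.2268985125774, 211.96043471157054], [0.0, 0.0, 1.0]] -0.002612781279293783 [[-0.005, 0.999, -0.038, 0.51], [-1.0, -0.005, -0.002, 0.038], [-0.003, 0.038, 0.999, 1.198], [0.0, 0.0, 0.0, 1.0]]
wrist [[376.5722783103365, 0.0, 278.291280215416], [0.0, 376.5722783103365, 212.10249804329905], [0.0, 0.0, 1.0]] -0.0587188526682053 [[0.415, 0.876, 0.246, 0.342], [-0.91, 0.4, 0.111, -0.586], [-0.001, -0.269, 0.963, 0.373], [0.0, 0.0, 0.0, 1.0]]
{'clock': 0.15, 'joints': array([ 1.03492585,  0.47761977,  0.02236712,  1.55619322, -0.01149374,
        1.10932397, -0.08311005]), 'qvel': array([ 9.55926642e-04, -2.98871969e-03, -4.66791287e-04, -1.49285725e-03,
       -6.83199231e-04, -3.93367503e-04, -1.58524264e-05]), 'tau': array([ 3.21726300e-03, -5.96920860e+01,  1.61046982e+00, -2.81491363e+01,
        1.27107423e-02,  6.53440817e-03,  3.01617854e-05]), 'tcp_pos': array([ 0.27978632, -0.61372629,  0.19085625]), 'orientation': array([-3.06868555e+00, -6.66529980e-01,  6.45407879e-04]), 'contact_force': array([ 0.38051426, -0.12663619, -0.22494298]), 'moment': array([ 0.02457469, -0.01089685,  0.01894027]), 'grip_width': 0.08558868754895453}
```

View pics/top0.png

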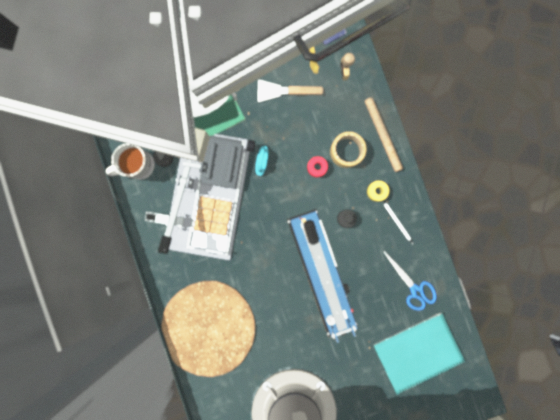

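View pics/scene0.png

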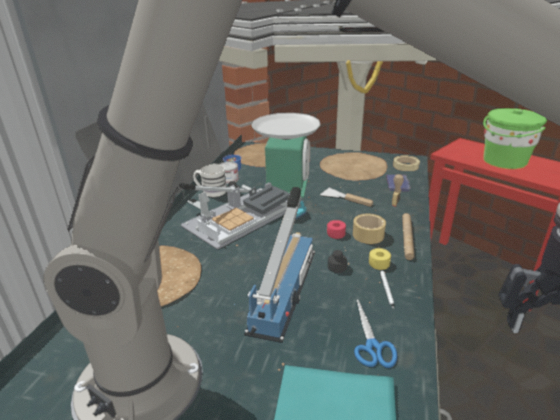

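```bash
python3 - <<'E'
import pickle
from h import *
f=pickle.load(open("top0.pkl","rb"));c=f["color"][120:270,90:290];cv2.imwrite("pics/topz.png",cv2.resize(c,(800,600),interpolation=cv2.INTER_CUBIC))
f=pickle.load(open("scene0.pkl","rb"));c=f["color"][150:260,165:325];cv2.imwrite("pics/scenez.png",cv2.resize(c,(800,550),interpolation=cv2.INTER_CUBIC))
f=pickle.load(open("top0.pkl","rb"))
for u,v in [(165,245),(152,217),(205,215),(220,170),(172,250),(230,257),(185,100),(190,150),(60,120),(240,75),(200,60),(30,300),(350,218),(262,160)]: print(u,v,dep(f,u,v).round(3))
E
```

```text
165 245 [0.47  0.32  0.153]
152 217 [0.543 0.385 0.044]
205 215 [0.548 0.242 0.033]
220 170 [0.51  0.038 1.198]
172 250 [ 0.45   0.342 -0.003]
230 257 [ 0.429  0.177 -0.002]
185 100 [0.705 0.179 0.568]
190 150 [0.626 0.169 0.579]
60 120 [0.672 0.361 0.58 ]
240 75 [0.753 0.098 0.539]
200 60 [0.756 0.152 0.592]
30 300 [ 0.293  0.806 -0.108]
350 218 [ 0.537 -0.156  0.049]
262 160 [0.696 0.083 0.054]
```

View pics/topz.png

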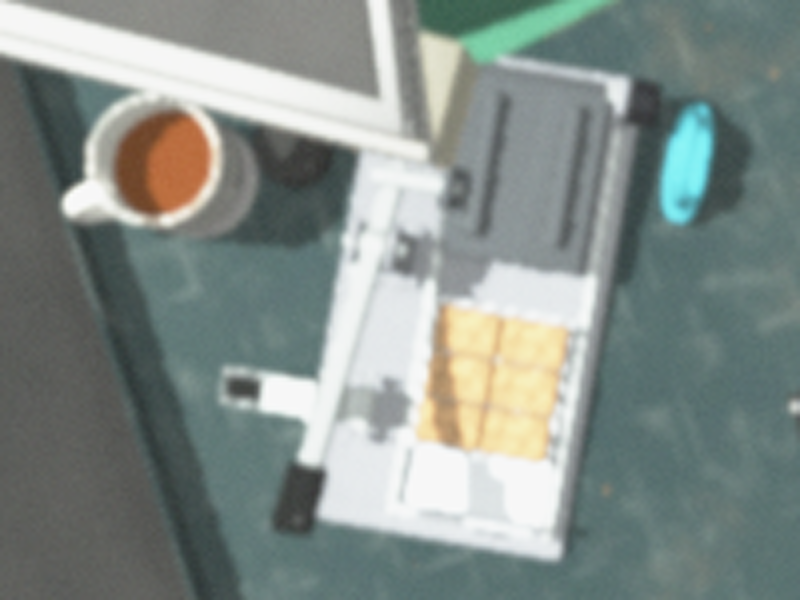

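View pics/scenez.png

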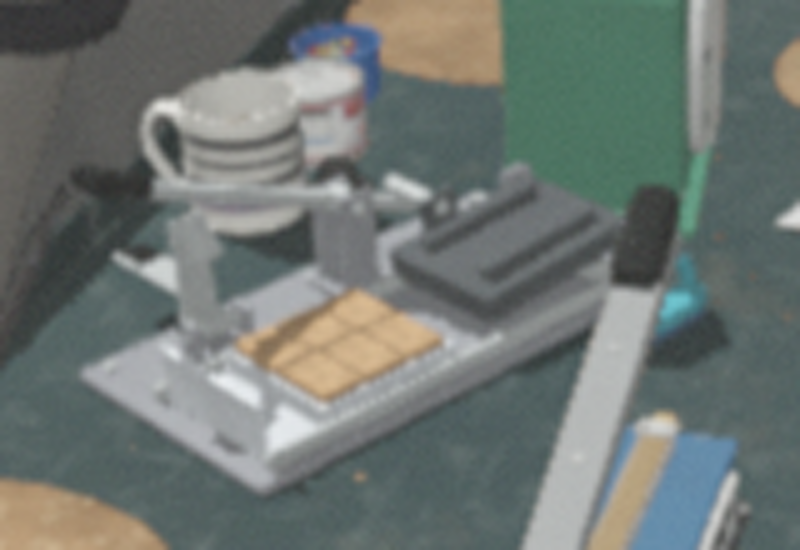

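```bash
python3 - <<'E'
import pickle
from h import *
f=pickle.load(open("top0.pkl","rb"))
P=lambda a,b,z: onz(f,a/4+90-.375,b/4+120-.375,z)[:2]
pts={"pad":((300,497,.150),(-.227,.087)),"tab":((243,387,.045),(None,.165))}
pad=P(300,497,.15);tab=P(243,387,.045)
bars=[P(*q,.032) for q in((445,308),(568,325),(548,458),(420,440))]
rail=[P(628,110,.018),P(560,540,.018)]
tp=[P(392,515,.048),P(555,543,.048)]
bed=[P(558,558,.008),P(325,520,.008)]
print("pad",pad,"tab",tab);print("bars",np.round(bars,3),np.mean(bars,0));print("rail",rail);print("tp",tp,"bed",bed)
for n,a,b in(("barsL",bars[3],bars[0]),("barsR",bars[2],bars[1]),("rail",rail[1],rail[0])):
    d=b-a;print(n,np.degrees(np.arctan2(d[1],d[0])),np.hypot(*d))
d=tp[0]-tp[1];print(np.degrees(np.arctan2(d[1],d[0]))-90,np.hypot(*d))
d=bed[1]-bed[0];print(np.degrees(np.arctan2(d[1],d[0]))-90,np.hypot(*d))
z=[ (dep(f,u,v)) for u in range(285,360,3) for v in range(205,345,3)]
z=np.array(z);z=z[z[:,2]<.9];print("sealer top",z[:,2].max(),z[z[:,2].argmax()])
E
```

```text
pad [0.47275603 0.3214071 ] tab [0.54425704 0.38918681]
bars [[0.599 0.253]
 [0.586 0.168]
 [0.495 0.182]
 [0.507 0.271]] [0.54678257 0.218591  ]
rail [array([0.73874094, 0.12746497]), array([0.43726831, 0.17549882])]
tp [array([0.45660121, 0.28627173]), array([0.43710707, 0.17540989])] bed [array([0.42404785, 0.17807475]), array([0.45144802, 0.3420614 ])]
barsL -10.603514715623348 0.09284028902924507
barsR -8.587015171098994 0.09290881851487352
rail -9.05288271218647 0.30527527650057557
-9.973033695931292 0.11256274036255041
-9.485798975715483 0.1662600030523553
sealer top 0.21839506402426168 [ 0.51497722 -0.03201151  0.21839506]
```

```bash
cat >> h.py <<'E'
from scipy.spatial.transform import Rotation as R
ex=np.array([.9866,-.1633]);ey=np.array([.1633,.9866]);O=np.array([.6826,.1985])
def W(x,y): return O+x*ex+y*ey
def plan(t,yaw=None):
    o=r.get_obs();M=R.from_rotvec(o["orientation"]).as_matrix()
    d=M.T@(np.array(t)-o["tcp_pos"])*1000
    print("t",round(o["clock"],2),"tcp",o["tcp_pos"].round(4),"F",o["contact_force"].round(1),"q",o["joints"].round(2));print("delta tool mm",d.round(1),"rows",np.ceil(abs(d).max()/48))
    if yaw is not None:
        T=np.array([[np.cos(yaw),np.sin(yaw),0],[np.sin(yaw),-np.cos(yaw),0],[0,0,-1]]).T
        print("turn",R.from_matrix(M.T@T).as_rotvec().round(3))
def press(p): d=np.array(p[:2])-O; return d@ex,d@ey
E
python3 -c "
from h import *
plan([.55,-.35,.3],np.pi-.164)"
```

```text
t 0.15 tcp [ 0.2798 -0.6137  0.1909] F [ 0.4 -0.1 -0.2] q [ 1.03  0.48  0.02  1.56 -0.01  1.11 -0.08]
delta tool mm [ 355.3 -128.  -109. ] rows 8.0
turn [-1.00e-03 -2.00e-03 -2.55e+00]
```

Call:
play_rows(
  increments=[
    [0,0,-40,0,0,0,255],
    [0,0,-40,0,0,0,255],
    [0,0,-40,0,0,0,255],
  ],
)

```text
clock: 0.45
tcp_pos: [0.2778, -0.6095, 0.3049]
orientation: [-3.052, -0.664, 0.009]
contact_force: [-0.6, -0.9, 0.3]
grip_width: 0.0435
```

Call:
play_rows(
  increments=[
    [40,-15,0,0,0,0,255],
    [40,-15,0,0,0,0,255],
    [40,-15,0,0,0,0,255],
    [40,-15,0,0,0,0,255],
    [40,-15,0,0,0,0,255],
  ],
)

```text
clock: 0.95
tcp_pos: [0.4272, -0.4639, 0.3121]
orientation: [-3.07, -0.64, 0.01]
contact_force: [1.3, -0.5, 1.1]
grip_width: 0.0003
```

Call:
play_rows(
  increments=[
    [40,-15,0,0,0,0,255],
    [40,-15,0,0,0,0,255],
    [40,-15,0,0,0,0,255],
    [40,-20,0,0,0,0,255],
    [20,-40,0,0,0,0,255],
  ],
)

```text
clock: 1.45
tcp_pos: [0.5562, -0.2885, 0.3095]
orientation: [-3.069, -0.64, 0.012]
contact_force: [0.6, 0.7, -0.1]
grip_width: -0.0003
```

```bash
python3 -c "
from h import *
plan([.56,.05,.3],np.pi-.164)"
```

```text
t 1.45 tcp [ 0.5562 -0.2885  0.3095] F [ 0.6  0.7 -0.1] q [ 0.48  0.33 -0.14  1.51  0.04  1.32 -0.82]
delta tool mm [ 138.8 -308.7   11.1] rows 7.0
turn [-0.011 -0.008 -2.567]
```

Call:
play_rows(
  increments=[
    [20,-45,0,0,0,0,255],
    [20,-45,0,0,0,0,255],
    [20,-45,0,0,0,0,255],
    [20,-45,0,0,0,0,255],
    [20,-45,0,0,0,0,255],
  ],
)

```text
clock: 1.95
tcp_pos: [0.5568, -0.0386, 0.3087]
orientation: [-3.068, -0.638, 0.016]
contact_force: [1.3, 0.5, -0.5]
grip_width: 0.0001
```

Call:
play_rows(
  increments=[
    [0,0,0,0,0,-0.15,255],
    [0,0,0,0,0,-0.15,255],
    [0,0,0,0,0,-0.15,255],
    [0,0,0,0,0,-0.15,255],
    [0,0,0,0,0,-0.15,255],
  ],
)

```text
clock: 2.45
tcp_pos: [0.5552, -0.0254, 0.3079]
orientation: [-2.61, -1.723, 0.01]
contact_force: [-0.2, -0.4, 0.4]
grip_width: 0.0
```

Call:
play_rows(
  increments=[
    [0,0,0,0,0,-0.15,255],
    [0,0,0,0,0,-0.15,255],
    [0,0,0,0,0,-0.15,255],
    [0,0,0,0,0,-0.15,255],
    [0,0,0,0,0,-0.15,255],
  ],
)

```text
clock: 2.95
tcp_pos: [0.5538, -0.0255, 0.3063]
orientation: [-1.796, -2.555, 0.005]
contact_force: [-0.6, 1.4, -0.5]
grip_width: 0.0001
```

Call:
play_rows(
  increments=[
    [0,0,0,0,0,-0.15,255],
    [0,0,0,0,0,-0.15,255],
    [0,0,0,0,0,-0.15,255],
    [0,0,0,0,0,-0.15,255],
    [0,0,0,0,0,-0.15,255],
  ],
)

```text
clock: 3.45
tcp_pos: [0.5524, -0.026, 0.3048]
orientation: [-0.735, -3.033, -0.005]
contact_force: [0.7, 0.5, 0.5]
grip_width: 0.0001
```

```bash
python3 -c "
from h import *
plan([.48,.32,.26],np.pi-.164)"
```

```text
t 3.45 tcp [ 0.5524 -0.026   0.3048] F [0.7 0.5 0.5] q [ 0.41  0.25 -0.57  1.66  0.13  1.3   0.91]
delta tool mm [221.7 274.6  48.9] rows 6.0
turn [ 0.001 -0.021 -0.311]
```

Call:
play_rows(
  increments=[
    [0,0,0,0,-0.01,-0.15,255],
    [0,0,0,0,-0.01,-0.15,255],
    [0,0,0,0,0,-0.01,255],
  ],
)

```text
clock: 3.75
tcp_pos: [0.5517, -0.0264, 0.3037]
orientation: [-0.257, -3.128, -0.002]
contact_force: [0.1, -0.1, -0.3]
grip_width: 0.0001
```

```bash
python3 -c "
from h import *
plan([.46,.20,.30],np.pi-.164)"
```

```text
t 3.75 tcp [ 0.5517 -0.0264  0.3037] F [ 0.1 -0.1 -0.3] q [ 0.45  0.24 -0.62  1.67  0.14  1.28  1.21]
delta tool mm [127.3 208.4   4.3] rows 5.0
turn [ 0.001 -0.003  0.   ]
```

Call:
play_rows(
  increments=[
    [25,42,0,0,0,0,255],
    [25,42,0,0,0,0,255],
    [25,42,0,0,0,0,255],
    [25,42,0,0,0,0,255],
    [25,42,0,0,0,0,255],
  ],
)

```text
clock: 4.25
tcp_pos: [0.4659, 0.1992, 0.3027]
orientation: [-0.317, -3.121, 0.002]
contact_force: [0.9, 0.1, -0.1]
grip_width: 0.0002
```

Call:
play_rows(
  increments=[
    [0,0,0,0,0,0,255],
  ],
)

```text
clock: 4.35
tcp_pos: [0.4622, 0.2067, 0.3034]
orientation: [-0.305, -3.122, -0.003]
contact_force: [-0.4, 0.6, -1.3]
grip_width: 0.0002
```

```bash
python3 - <<'E'
from h import *
import pickle
p=W(-.232,.087); print(p); plan([p[0],p[1],.17],np.pi-.164)
for n in("wrist","top"):
    f=grab_frame(n);save(f,n+"1");pickle.dump(f,open(n+"1.pkl","wb"))
E
```

```text
[0.4679159 0.3222198]
t 4.35 tcp [0.4622 0.2067 0.3034] F [-0.4  0.6 -1.3] q [ 0.15  0.18 -0.78  1.76  0.13  1.26  0.72]
delta tool mm [ 16.1 114.3 133.7] rows 3.0
turn [ 0.001 -0.005 -0.031]
```

View pics/wrist1.png

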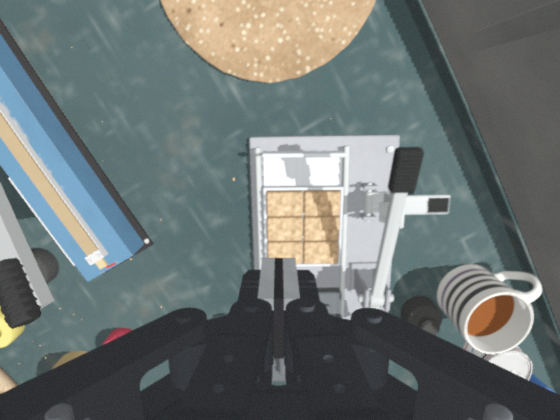

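View pics/top1.png

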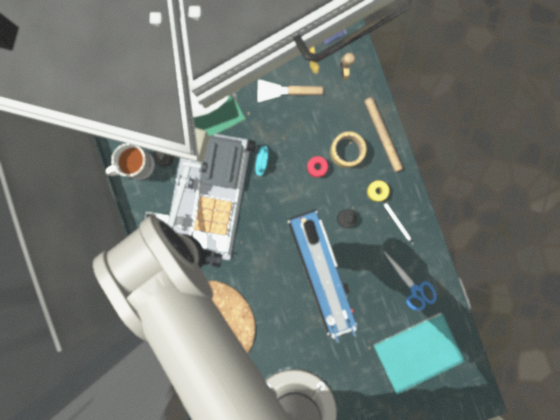

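```bash
python3 - <<'E'
from h import *
import pickle
f=pickle.load(open("wrist1.pkl","rb"))
for n,u,v,z in(("pad",405,169,.15),("padTL",393,147,.15),("padBR",418,193,.15),("tab",438,205,.045),("bars c",304,227,.032),("barsTL",267,191,.032),("barsTR",340,191,.032),("plateL",259,152,.048),("plateR",350,150,.048),("bedL",249,136,.008),("bedR",399,136,.008),("bedL2",253,260,.008)):
    p=onz(f,u,v,z);print(n,p.round(4),np.round(press(p),4),dep(f,u,v).round(3))
E
```

```text
pad [0.469  0.3216 0.15  ] [-0.2308  0.0866] [0.469 0.321 0.151]
padTL [0.4473 0.3132 0.15  ] [-0.2508  0.0747] [0.469 0.353 0.008]
padBR [0.4935 0.3311 0.15  ] [-0.2083  0.1   ] [ 0.537  0.381 -0.   ]
tab [0.5436 0.3892 0.045 ] [-0.1683  0.1654] [0.544 0.389 0.045]
bars c [0.5437 0.2236 0.032 ] [-0.1411  0.0021] [0.546 0.224 0.025]
barsTL [0.4892 0.187  0.032 ] [-0.1889 -0.0429] [0.494 0.186 0.011]
barsTR [0.5065 0.2753 0.032 ] [-0.1863  0.047 ] [0.508 0.276 0.026]
plateL [0.439  0.1883 0.048 ] [-0.2387 -0.0498] [0.442 0.186 0.019]
plateR [0.4569 0.2921 0.048 ] [-0.238   0.0555] [0.462 0.299 0.008]
bedL [0.421  0.1773 0.008 ] [-0.2547 -0.0636] [ 0.421  0.177 -0.001]
bedR [0.4567 0.3622 0.008 ] [-0.2496  0.1246] [0.457 0.362 0.008]
bedL2 [0.5846 0.1473 0.008 ] [-0.0884 -0.0665] [ 0.588  0.146 -0.001]
```

Call:
play_rows(
  increments=[
    [20,38,0,0,0,-0.02,255],
    [0,38,20,0,0,0,255],
    [0,37,30,0,0,0,255],
    [0,0,30,0,0,0,255],
    [0,0,0,0,0,0,255],
  ],
)

```text
clock: 4.95
tcp_pos: [0.4758, 0.3079, 0.2192]
orientation: [-0.331, -3.122, 0.009]
contact_force: [0.0, -0.6, 0.1]
grip_width: 0.0
```

```bash
python3 - <<'E'
from h import *
plan([.464,.323,.16],np.pi-.17)
f=grab_frame("wrist");save(f,"wrist2")
E
```

```text
t 4.95 tcp [0.4758 0.3079 0.2192] F [ 0.  -0.6  0.1] q [-0.07  0.38 -0.78  1.74  0.29  1.15  0.42]
delta tool mm [14.6 12.7 59.1] rows 2.0
turn [-0.006 -0.001 -0.041]
```

View pics/wrist2.png

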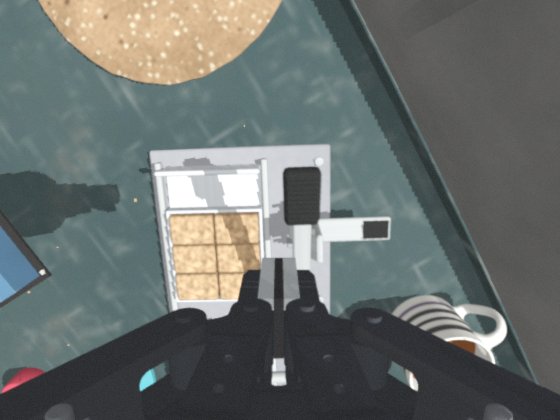

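Call:
play_rows(
  increments=[
    [15,13,0,0,0,-0.04,255],
    [0,0,20,0,0,0,255],
    [0,0,15,0,0,0,255],
    [0,0,0,0,0,0,255],
  ],
)

```text
clock: 5.4
tcp_pos: [0.4672, 0.3261, 0.1918]
orientation: [0.272, 3.122, 0.002]
contact_force: [-0.4, -0.1, 0.6]
grip_width: 0.0
```

```bash
python3 - <<'E'
from h import *
plan([.464,.323,.06],np.pi-.17)
E
```

```text
t 5.4 tcp [0.4672 0.3261 0.1918] F [-0.4 -0.1  0.6] q [-0.11  0.4  -0.78  1.78  0.33  1.09  0.39]
delta tool mm [  3.6  -3.9 131.7] rows 3.0
turn [ 0.002  0.008 -0.004]
```

Call:
play_rows(
  increments=[
    [2,-2,15,0,0,0,255],
    [0,-1,15,0,0,0,255],
    [0,0,12,0,0,0,255],
    [0,0,12,0,0,0,255],
    [0,0,12,0,0,0,255],
  ],
)

```text
clock: 5.9
tcp_pos: [0.4669, 0.3244, 0.1243]
orientation: [0.273, 3.117, 0.007]
contact_force: [0.6, -0.6, 0.1]
grip_width: -0.0004
```

```bash
python3 - <<'E'
from h import *
plan([.464,.323,.06],np.pi-.17)
f=grab_frame("wrist");save(f,"wrist3")
E
```

```text
t 5.9 tcp [0.4669 0.3244 0.1243] F [ 0.6 -0.6  0.1] q [-0.14  0.47 -0.75  1.85  0.4   0.96  0.33]
delta tool mm [ 3.4 -2.2 64.3] rows 2.0
turn [ 0.005  0.012 -0.005]
```

View pics/wrist3.png

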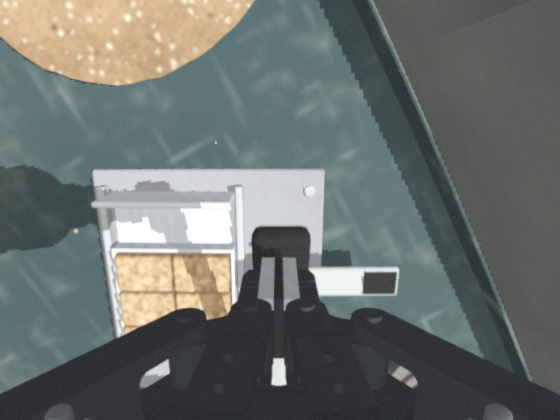

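Call:
play_rows(
  increments=[
    [3,0,12,0,0,0,255],
    [2,0,12,0,0,0,255],
    [0,0,10,0,0,0,255],
  ],
)

```text
clock: 6.25
tcp_pos: [0.4611, 0.3269, 0.0885]
orientation: [0.272, 3.118, 0.008]
contact_force: [-2.9, -1.6, 8.8]
grip_width: -0.0002
```

Call:
play_rows(
  increments=[
    [2,0,12,0,0,0,255],
    [0,0,10,0,0,0,255],
  ],
)

```text
clock: 6.45
tcp_pos: [0.4579, 0.3284, 0.0668]
orientation: [0.271, 3.119, 0.008]
contact_force: [-6.0, -2.9, 13.0]
grip_width: 0.0002
```

Call:
play_rows(
  increments=[
    [0,-2,9,0,0,0,255],
    [0,-1,3,0,0,0,255],
  ],
)

```text
clock: 6.65
tcp_pos: [0.456, 0.3289, 0.0555]
orientation: [0.267, 3.119, 0.013]
contact_force: [-1.1, -2.3, 9.9]
grip_width: 0.0002
```

```bash
python3 - <<'E'
from h import *
plan([.464,.323,.06],np.pi-.17)
for n in ("wrist","scene"):
  f=grab_frame(n);save(f,n+"4")
E
```

```text
t 6.65 tcp [0.456  0.3289 0.0555] F [-1.1 -2.3  9.9] q [-0.2   0.55 -0.7   1.92  0.48  0.83  0.25]
delta tool mm [-8.9 -4.4 -4.5] rows 1.0
turn [ 0.009  0.01  -0.001]
```

View pics/wrist4.png

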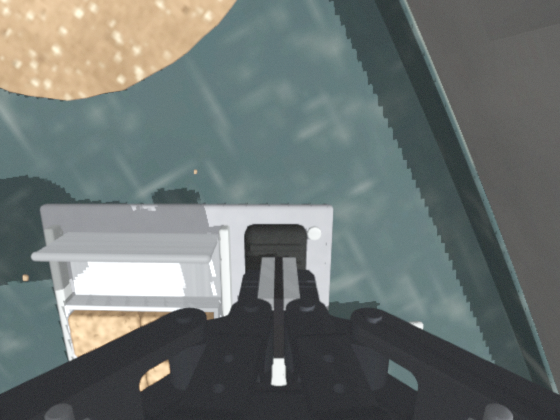

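Lever is at its lower end (tip on pad at about (280,250)). Hold briefly, then rise slowly.

Call:
play_rows(
  increments=[
    [0,0,0,0,0,0,255],
    [0,0,-5,0,0,0,255],
    [0,0,-5,0,0,0,255],
    [0,0,-10,0,0,0,255],
    [0,0,0,0,0,0,255],
  ],
)

```text
clock: 7.25
tcp_pos: [0.4567, 0.3295, 0.0774]
orientation: [0.267, 3.117, 0.014]
contact_force: [-0.7, -0.9, 4.4]
grip_width: 0.0001
```

Call:
play_rows(
  increments=[
    [5,0,-30,0,0,0,255],
    [10,0,-40,0,0,0,255],
    [20,-10,-20,0,0,0,255],
    [0,0,0,0,0,0,255],
  ],
)

```text
clock: 7.65
tcp_pos: [0.4164, 0.3249, 0.1688]
orientation: [0.267, 3.121, 0.013]
contact_force: [0.4, 0.0, 0.3]
grip_width: -0.0002
```

```bash
python3 - <<'E'
from h import *
p=W(-.275,0); print(p); plan([p[0],p[1],.12],np.pi-.17)
import pickle
for n in ("wrist","scene"):
  f=grab_frame(n);save(f,n+"5");pickle.dump(f,open(n+"5.pkl","wb"))
c=f["color"][150:260,165:325];cv2.imwrite("pics/scenez5.png",cv2.resize(c,(800,550),interpolation=cv2.INTER_CUBIC))
E
```

```text
[0.411285  0.2434075]
t 7.65 tcp [0.4164 0.3249 0.1688] F [0.4 0.  0.3] q [-0.12  0.36 -0.81  1.9   0.31  1.    0.34]
delta tool mm [ -8.4 -81.6  48.1] rows 2.0
turn [ 0.009  0.008 -0.001]
```

View pics/wrist5.png

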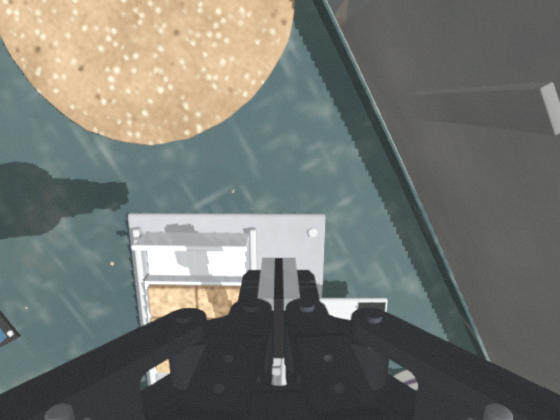

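View pics/scenez5.png

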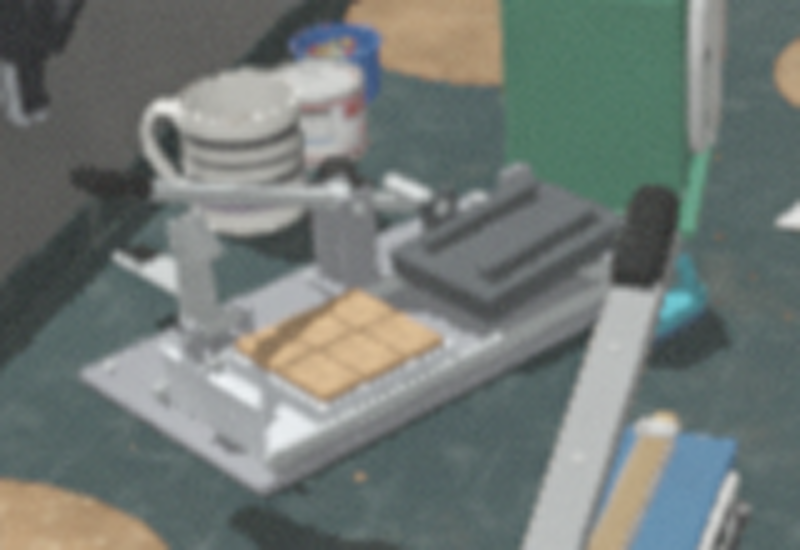

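```bash
python3 - <<'E'
import cv2
a=cv2.imread("pics/scene4.png")[160:250,165:255];b=cv2.imread("pics/scene5.png")[160:250,165:255]
cv2.imwrite("pics/cmp.png",cv2.resize(cv2.hconcat([a,b]),(800,400),interpolation=cv2.INTER_CUBIC))
E
```

```text
(no output)
```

View pics/cmp.png

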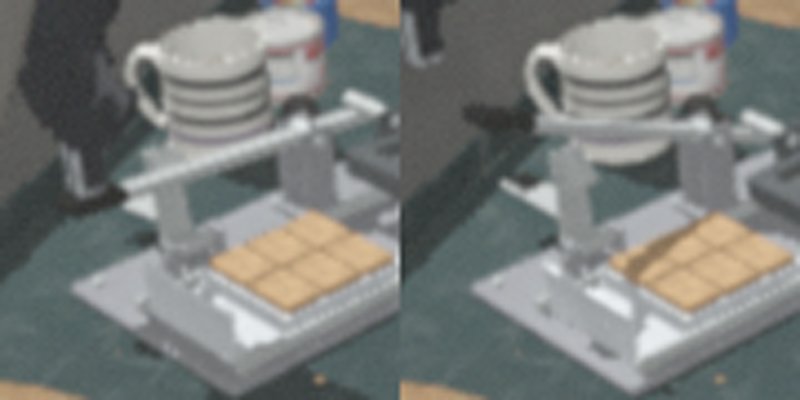

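```bash
python3 - <<'E'
from h import *
p=W(-.236,.085); print(p); plan([p[0],p[1],.165],np.pi-.17)
E
```

```text
[0.4636429 0.3208998]
t 7.75 tcp [0.4183 0.324  0.1669] F [ 1.2 -0.6 -0.4] q [-0.12  0.36 -0.81  1.9   0.31  1.    0.34]
delta tool mm [-45.2   4.7   2.3] rows 1.0
turn [ 0.008  0.008 -0.003]
```

Call:
play_rows(
  increments=[
    [-20,2,-20,0.008,0.008,0,255],
    [-25,2,0,0,0,0,255],
    [0,0,0,0,0,0,255],
  ],
)

```text
clock: 8.05
tcp_pos: [0.4644, 0.3179, 0.1837]
orientation: [-0.272, -3.125, 0.006]
contact_force: [-0.7, -0.3, -0.6]
grip_width: 0.0
```

Call:
play_rows(
  increments=[
    [0,0,15,0,0,0,255],
    [0,0,15,0,0,0,255],
    [0,0,10,0,0,0,255],
    [0,0,10,0,0,0,255],
    [0,0,10,0,0,0,255],
  ],
)

```text
clock: 8.55
tcp_pos: [0.4607, 0.317, 0.1151]
orientation: [-0.269, -3.12, 0.01]
contact_force: [-1.6, -1.1, 8.3]
grip_width: 0.0
```

```bash
python3 - <<'E'
from h import *
p=W(-.24,.085); print(p); plan([p[0],p[1],.06],np.pi-.17)
E
```

```text
[0.4596965 0.321553 ]
t 8.55 tcp [0.4607 0.317  0.1151] F [-1.6 -1.1  8.3] q [-0.13  0.49 -0.75  1.86  0.39  0.96  0.34]
delta tool mm [ 1.3  4.7 55.1] rows 2.0
turn [-0.008 -0.01  -0.002]
```

Call:
play_rows(
  increments=[
    [1,1,12,0,0,0,255],
    [1,1,12,0,0,0,255],
    [1,0,10,0,0,0,255],
    [1,0,10,0,0,0,255],
  ],
)

```text
clock: 8.95
tcp_pos: [0.4538, 0.3212, 0.0707]
orientation: [-0.265, -3.119, 0.012]
contact_force: [-3.9, -3.2, 11.3]
grip_width: 0.0002
```

Call:
play_rows(
  increments=[
    [0,0,8,0,0,0,255],
    [0,0,8,0,0,0,255],
  ],
)

```text
clock: 9.15
tcp_pos: [0.4511, 0.3217, 0.0549]
orientation: [-0.261, -3.118, 0.015]
contact_force: [-3.5, -4.0, 14.0]
grip_width: -0.0
```

Call:
play_rows(
  increments=[
    [0,0,5,0,0,0,255],
    [0,0,5,0,0,0,255],
  ],
)

```text
clock: 9.35
tcp_pos: [0.4501, 0.3218, 0.0454]
orientation: [-0.259, -3.119, 0.017]
contact_force: [-1.7, -3.9, 11.6]
grip_width: -0.0002
```

Call:
play_rows(
  increments=[
    [0,0,5,0,0,0,255],
    [0,0,5,0,0,0,255],
  ],
)

```text
clock: 9.55
tcp_pos: [0.4497, 0.3218, 0.0365]
orientation: [-0.258, -3.12, 0.019]
contact_force: [-2.6, -4.7, 14.0]
grip_width: 0.0
```

```bash
python3 - <<'E'
from h import *
plan([.45,.322,.06],np.pi-.17)
import pickle
for n in ("wrist","scene"):
  f=grab_frame(n);save(f,n+"6");pickle.dump(f,open(n+"6.pkl","wb"))
c=f["color"][160:250,165:255];cv2.imwrite("pics/scenez6.png",cv2.resize(c,(800,800),interpolation=cv2.INTER_CUBIC)[:600])
E
```

```text
t 9.55 tcp [0.4497 0.3218 0.0365] F [-2.6 -4.7 14. ] q [-0.21  0.58 -0.69  1.92  0.49  0.83  0.24]
delta tool mm [ -0.   -0.  -23.5] rows 1.0
turn [-0.013 -0.009  0.005]
```

View pics/wrist6.png

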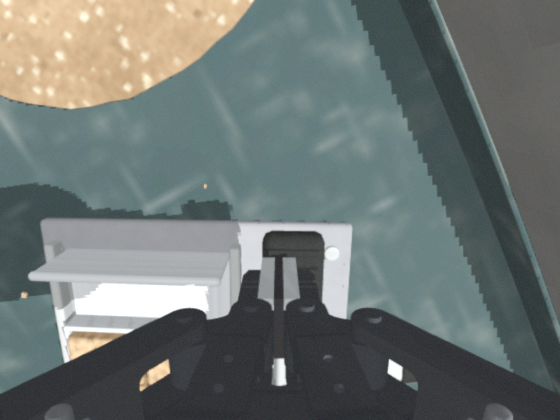

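View pics/scenez6.png

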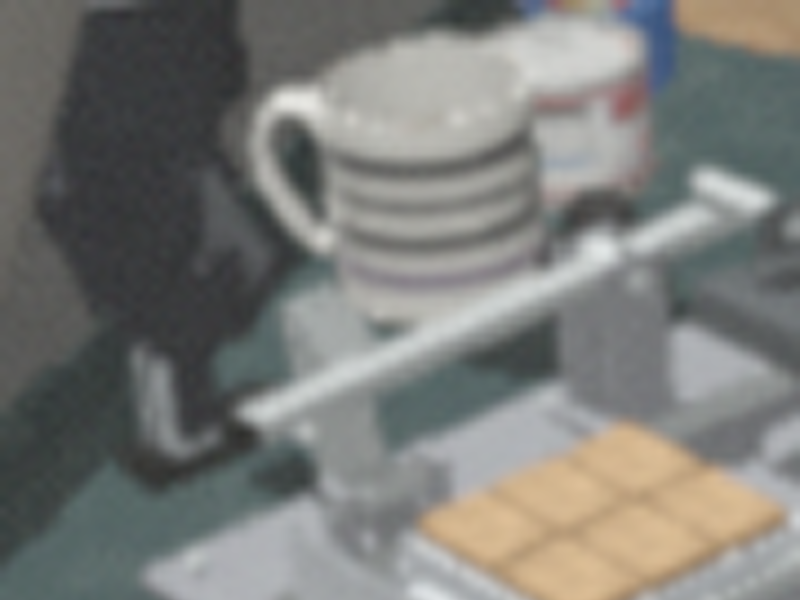

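```bash
python3 - <<'E'
from h import *
import pickle
f=pickle.load(open("scene6.pkl","rb"))
s=90/800
def pl(u,v,yp=.087):
    o,d=ray(f,u,v);n=np.array([*ey,0]);t=(n@(np.array([*O,0])+yp*n)-n@o)/(n@d);p=o+t*d;return np.round([press(p)[0],p[2]],4)
for n,u,v in (("lever start",250,412),("lever at catch",350,365),("fulcrum",595,250),("pad end low",150,475),("pad top near finger",215,435),("catch top",320,290),("finger tip",170,470)):
    print(n,pl(165+u*s,160+v*s),dep(f,165+u*s,160+v*s).round(3))
w=pickle.load(open("wrist6.pkl","rb"))
for u,v in((294,240),(280,237),(310,260),(320,240),(280,270)): print(dep(w,u,v).round(4),np.round(press(dep(w,u,v)),4))
E
```

```text
lever start [-0.2209  0.0739] [0.481 0.323 0.072]
lever at catch [-0.178   0.0752] [0.525 0.318 0.072]
fulcrum [-0.0653  0.0783] [0.635 0.297 0.077]
pad end low [-0.2631  0.0669] [0.432 0.321 0.071]
pad top near finger [-0.2359  0.0711] [0.453 0.309 0.081]
catch top [-0.1863  0.1081] [ 0.661  0.476 -0.001]
finger tip [-0.2552  0.0655] [0.434 0.313 0.075]
[0.4347 0.3307 0.0757] [-0.2662  0.0899]
[0.4334 0.3252 0.0733] [-0.2666  0.0843]
[0.4441 0.3358 0.0762] [-0.2578  0.0965]
[0.4369 0.341  0.0742] [-0.2657  0.1005]
[0.4395 0.3243 0.0923] [-0.2604  0.0844]
```

```bash
python3 - <<'E'
from h import *
import pickle
w=pickle.load(open("wrist5.pkl","rb"))  # tcp about .4164,.3249,.1688
for tcp in ([.4174,.3245,.168],):
    pc=np.linalg.inv(w["T"])@np.array([*tcp,1]);x,y=pc[0]/-pc[2],-pc[1]/-pc[2];k=1+w["k1"]*(x*x+y*y);print(w["K"][0,0]*x*k+w["K"][0,2],w["K"][1,1]*y*k+w["K"][1,2])
for u,v in((268,262),(280,262),(291,262),(268,280),(291,300),(291,330)): print(u,v,dep(w,u,v).round(4))
E
```

```text
278.8945904714447 245.85386184509792
268 262 [0.4046 0.3219 0.2164]
280 262 [0.4054 0.3265 0.2163]
291 262 [0.4059 0.3307 0.2168]
268 280 [0.4034 0.3224 0.2343]
291 300 [0.4042 0.3296 0.2486]
291 330 [0.4042 0.329  0.2642]
```

Call:
play_rows(
  increments=[
    [0,1,5,0,0,0,255],
    [0,1,5,0,0,0,255],
  ],
)

```text
clock: 9.85
tcp_pos: [0.4497, 0.3217, 0.0273]
orientation: [-0.259, -3.122, 0.026]
contact_force: [-2.7, -6.6, 15.9]
grip_width: 0.0001
```

Call:
play_rows(
  increments=[
    [0,0,5,0,0,0,255],
    [0,0,4,0,0,0,255],
  ],
)

```text
clock: 10.05
tcp_pos: [0.45, 0.3216, 0.0202]
orientation: [-0.259, -3.125, 0.029]
contact_force: [-2.3, -4.7, 15.8]
grip_width: 0.0004
```

```bash
cat >> h.py <<'E'
def look(n,k=800):
    import pickle
    out=[]
    for c in("wrist","scene"):
        f=grab_frame(c);pickle.dump(f,open(c+n+".pkl","wb"));save(f,c+n)
    z=cv2.resize(f["color"][160:250,165:285],(800,600),interpolation=cv2.INTER_CUBIC);cv2.imwrite("pics/scenez"+n+".png",z)
E
python3 - <<'E'
from h import *
look("7")
import pickle
w=pickle.load(open("wrist7.pkl","rb"))
for u,v in((294,240),(300,240),(310,260),(320,250)): print(dep(w,u,v).round(4),np.round(press(dep(w,u,v)),4))
print(r.get_obs()["contact_force"],r.get_obs()["moment"])
E
```

```text
[0.4356 0.3306 0.0573] [-0.2652  0.09  ]
[0.4361 0.3331 0.0569] [-0.2651  0.0925]
[0.445  0.3358 0.0581] [-0.2568  0.0967]
[0.4418 0.3405 0.0568] [-0.2608  0.1008]
[-0.91151796 -2.73715078 11.41248558] [-0.71259999  0.28960613 -0.00385824]
```

View pics/scenez7.png

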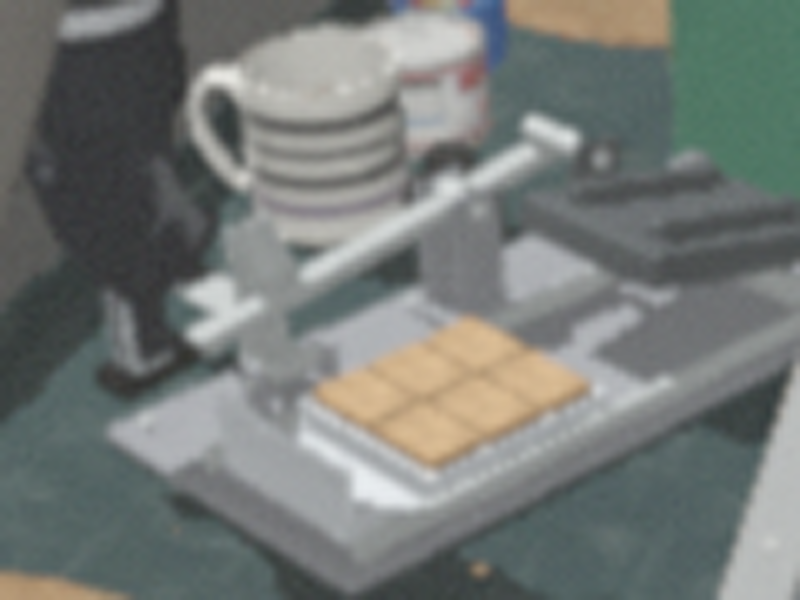

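View pics/wrist7.png

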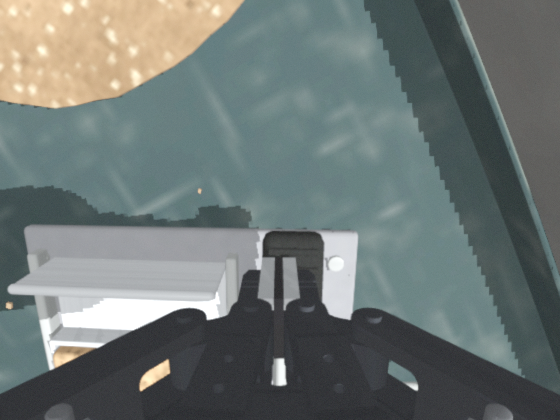

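Call:
play_rows(
  increments=[
    [0,0,0,0,0,0,255],
    [0,0,-5,0,0,0,255],
    [0,0,-8,0,0,0,255],
    [0,0,-10,0,0,0,255],
    [0,0,-10,0,0,0,255],
  ],
)

```text
clock: 10.65
tcp_pos: [0.4488, 0.322, 0.0537]
orientation: [-0.256, -3.124, 0.031]
contact_force: [-0.2, -0.2, 0.6]
grip_width: 0.0002
```

```bash
python3 - <<'E'
from h import *
look("8")
p=W(-.29,0);plan([p[0],p[1],.15],np.pi-.17)
E
```

```text
t 10.75 tcp [0.4497 0.3229 0.0548] F [ 0.1 -0.2  1.2] q [-0.2   0.56 -0.7   1.91  0.48  0.86  0.25]
delta tool mm [ 40.3 -86.4 -93.5] rows 2.0
turn [-0.019 -0.003  0.006]
```

View pics/scenez8.png

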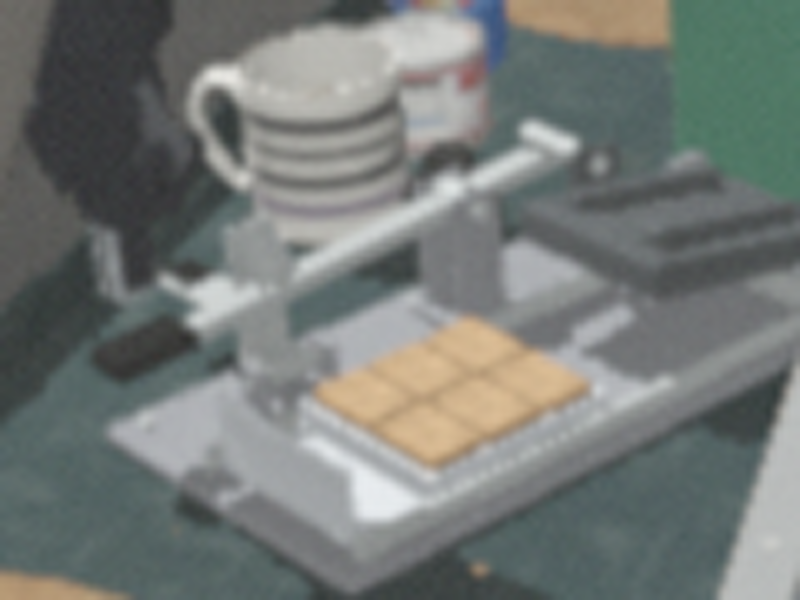

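Call:
play_rows(
  increments=[
    [0,0,-40,0,0,0,255],
    [20,-30,-35,-0.01,0,0,255],
    [20,-30,0,0,0,0,255],
    [10,-25,0,0,0,0,255],
    [0,0,0,0,0,0,255],
  ],
)

```text
clock: 11.25
tcp_pos: [0.3857, 0.2473, 0.1328]
orientation: [-0.256, -3.127, 0.012]
contact_force: [0.4, -0.0, 0.6]
grip_width: 0.0001
```

```bash
python3 - <<'E'
from h import *
look("9")
p=W(-.285,0);plan([p[0],p[1],-.008],np.pi-.17)
E
```

```text
t 11.35 tcp [0.3874 0.2504 0.1332] F [ 0.5  0.3 -0.9] q [ 0.    0.3  -0.82  2.06  0.28  0.9   0.43]
delta tool mm [-15.1  -2.3 141.1] rows 3.0
turn [-0.005 -0.003  0.007]
```

View pics/wrist9.png

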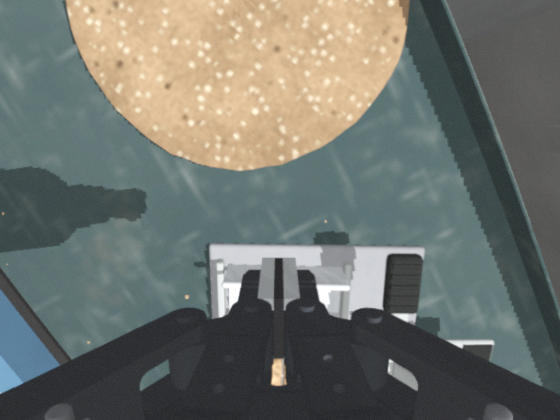

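Call:
play_rows(
  increments=[
    [0,-2,30,0,0,0,255],
    [0,0,30,0,0,0,255],
    [0,0,25,0,0,0,255],
    [0,0,20,0,0,0,255],
    [0,0,0,0,0,0,255],
  ],
)

```text
clock: 11.85
tcp_pos: [0.3918, 0.2556, 0.0252]
orientation: [0.254, 3.131, 0.006]
contact_force: [-0.1, 0.1, -0.3]
grip_width: 0.0002
```

```bash
python3 - <<'E'
from h import *
look("10")
p=W(-.285,0);plan([p[0],p[1],-.008],np.pi-.17)
E
```

```text
t 11.95 tcp [0.393  0.2565 0.0274] F [1.1 0.  1.8] q [-0.12  0.48 -0.71  2.14  0.49  0.68  0.25]
delta tool mm [-10.1 -10.2  35.4] rows 1.0
turn [0.006 0.002 0.008]
```

View pics/wrist10.png

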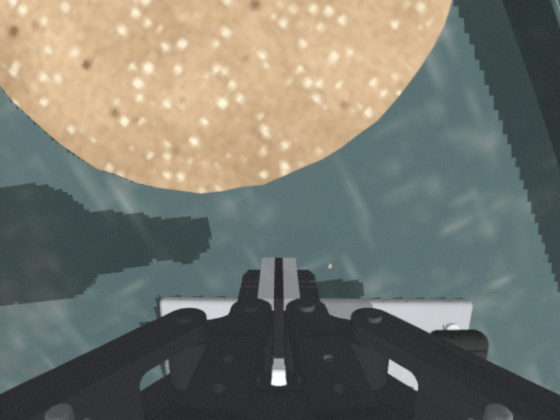

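View pics/scene10.png

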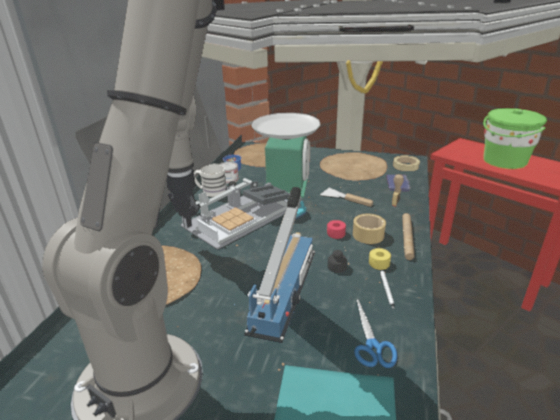

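Call:
play_rows(
  increments=[
    [0,-5,15,0,0,0,255],
    [0,-4,12,0,0,0,255],
    [0,-2,4,0,0,0,255],
  ],
)

```text
clock: 12.25
tcp_pos: [0.3948, 0.2494, -0.0012]
orientation: [0.253, 3.123, 0.018]
contact_force: [-0.4, 0.1, 0.2]
grip_width: -0.0002
```

```bash
python3 - <<'E'
from h import *
look("11")
p=W(-.25,0);plan([p[0],p[1],-.008],np.pi-.17)
E
```

```text
t 12.35 tcp [ 0.3946  0.2492 -0.0011] F [-0.4  0.7 -0.4] q [-0.15  0.52 -0.66  2.16  0.55  0.61  0.2 ]
delta tool mm [-42.3  -3.2   7.2] rows 1.0
turn [0.011 0.007 0.008]
```

View pics/scenez11.png

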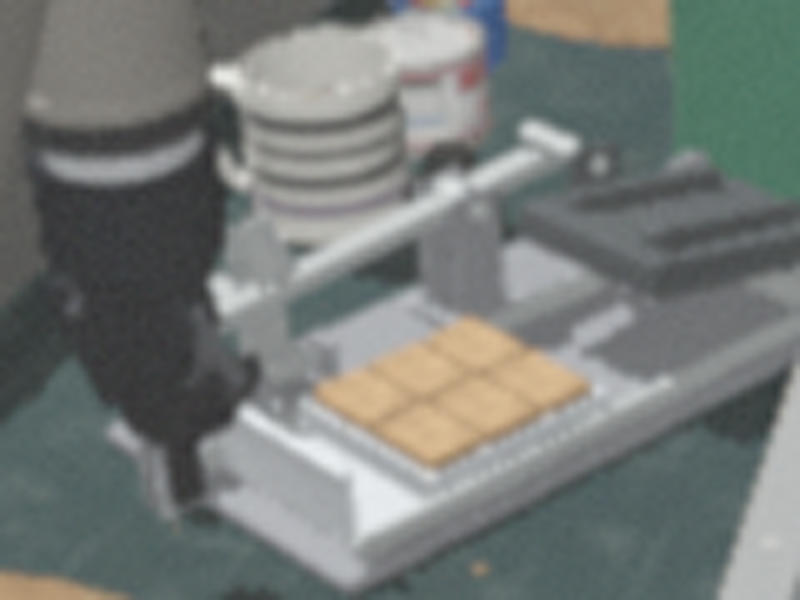

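View pics/wrist11.png

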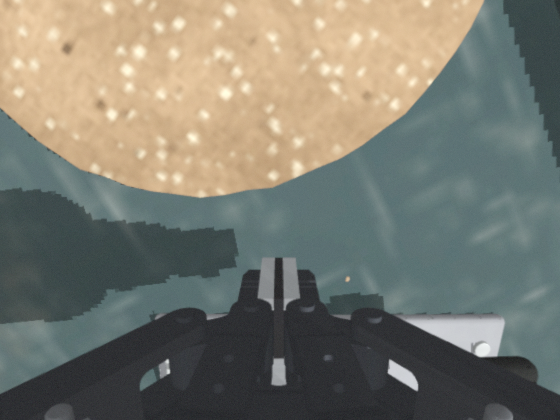

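```bash
cat >> h.py <<'E'
def pl(f,u,v,yp):
    o,d=ray(f,u,v);n=np.array([*ey,0]);t=(n@(np.array([*O,0])+yp*n)-n@o)/(n@d);p=o+t*d;return np.round([press(p)[0],p[2]],4)
E
python3 - <<'E'
from h import *
import pickle
f=pickle.load(open("scene11.pkl","rb"));s=.15
for n,u,v,y in(("tip",178,518,0),("tip right",205,500,-.015),("tip front",180,518,-.015),("plate top mid",295,440,0),("plate corner",352,488,-.05),("dark knuckle",175,460,-.015)): print(n,pl(f,165+u*s,160+v*s,y),dep(f,165+u*s,160+v*s).round(3))
E
```

```text
tip [-0.2941  0.0329] [0.39  0.243 0.036]
tip right [-0.2887  0.0462] [ 0.444  0.287 -0.   ]
tip front [-0.3021  0.0435] [ 0.43   0.289 -0.003]
plate top mid [-0.2296  0.0431] [0.45  0.229 0.049]
plate corner [-0.237   0.0428] [0.443 0.191 0.04 ]
dark knuckle [-0.3003  0.0719] [0.384 0.233 0.071]
```

Call:
play_rows(
  increments=[
    [-10,-2,5,0.01,0.005,0,255],
    [-10,-1,4,0,0,0,255],
    [-10,0,0,0,0,0,255],
  ],
)

```text
clock: 12.65
tcp_pos: [0.4263, 0.2419, -0.0091]
orientation: [0.251, 3.127, 0.002]
contact_force: [-0.1, -0.6, 0.0]
grip_width: -0.0
```

```bash
python3 - <<'E'
from h import *
p=W(-.108,0);plan([p[0],p[1],-.009],np.pi-.17);print(press(r.get_obs()["tcp_pos"]))
E
```

```text
t 12.65 tcp [ 0.4263  0.2419 -0.0091] F [-0.1 -0.6  0. ] q [-0.12  0.56 -0.64  2.11  0.57  0.64  0.25]
delta tool mm [-152.    -1.6    0.5] rows 4.0
turn [0.002 0.004 0.01 ]
(np.float64(-0.2599800013237304), np.float64(0.0009917296601060274))
```

Good. Advance slowly to contact.

Call:
play_rows(
  increments=[
    [-8,0,0,0,0,0,255],
    [-8,0,0,0,0,0,255],
    [-8,0,0,0,0,0,255],
  ],
)

```text
clock: 12.95
tcp_pos: [0.4522, 0.2376, -0.009]
orientation: [0.254, 3.128, 0.002]
contact_force: [-5.2, 0.9, 3.0]
grip_width: 0.0002
```

Call:
play_rows(
  increments=[
    [-10,0,0,0,0,0,255],
    [-10,0,0,0,0,0,255],
    [-10,0,0,0,0,0,255],
  ],
)

```text
clock: 13.25
tcp_pos: [0.4823, 0.2327, -0.009]
orientation: [0.251, 3.131, 0.001]
contact_force: [-4.1, 0.8, 1.0]
grip_width: 0.0002
```

```bash
python3 - <<'E'
from h import *
look("12")
p=W(-.108,0);plan([p[0],p[1],-.009],np.pi-.17);print(press(r.get_obs()["tcp_pos"]))
E
```

```text
t 13.35 tcp [ 0.4843  0.2323 -0.009 ] F [ 1.3 -1.   0.2] q [-0.07  0.62 -0.63  2.    0.56  0.7   0.35]
delta tool mm [-93.2  -1.1   0.3] rows 2.0
turn [0.002 0.003 0.007]
(np.float64(-0.20120376788650193), np.float64(0.000950428142598043))
```

View pics/scenez12.png

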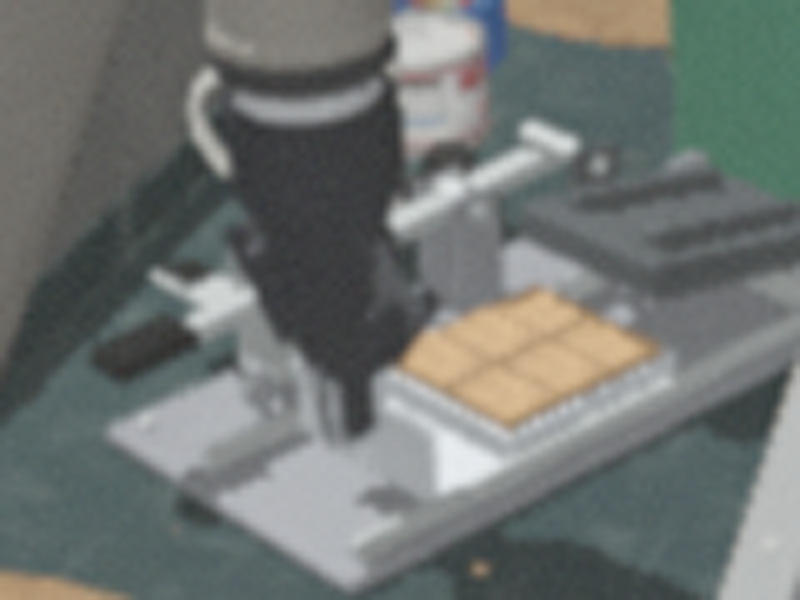

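Call:
play_rows(
  increments=[
    [-12,0,0,0,0,0,255],
    [-12,0,0,0,0,0,255],
    [-12,0,0,0,0,0,255],
    [-12,0,0,0,0,0,255],
  ],
)

```text
clock: 13.75
tcp_pos: [0.5315, 0.2243, -0.0092]
orientation: [-0.251, -3.131, -0.0]
contact_force: [-3.7, -0.8, 3.9]
grip_width: 0.0003
```

Call:
play_rows(
  increments=[
    [-8,0,0,0,0,0,255],
    [-7,0,0,0,0,0,255],
    [-5,0,0,0,0,0,255],
  ],
)

```text
clock: 14.05
tcp_pos: [0.5539, 0.2203, -0.0093]
orientation: [-0.253, -3.13, 0.0]
contact_force: [-4.1, -0.3, 2.2]
grip_width: -0.0004
```

```bash
python3 - <<'E'
from h import *
look("13")
p=W(-.108,0);plan([p[0],p[1],-.009],np.pi-.17);print(press(r.get_obs()["tcp_pos"]))
E
```

```text
t 14.15 tcp [ 0.5547  0.2202 -0.0093] F [ 0.  -0.3 -1.1] q [-0.02  0.69 -0.62  1.85  0.56  0.78  0.46]
delta tool mm [-21.7  -0.6  -0.3] rows 1.0
turn [0.    0.    0.008]
(np.float64(-0.129755274049992), np.float64(0.000514989642503964))
```

View pics/scenez13.png

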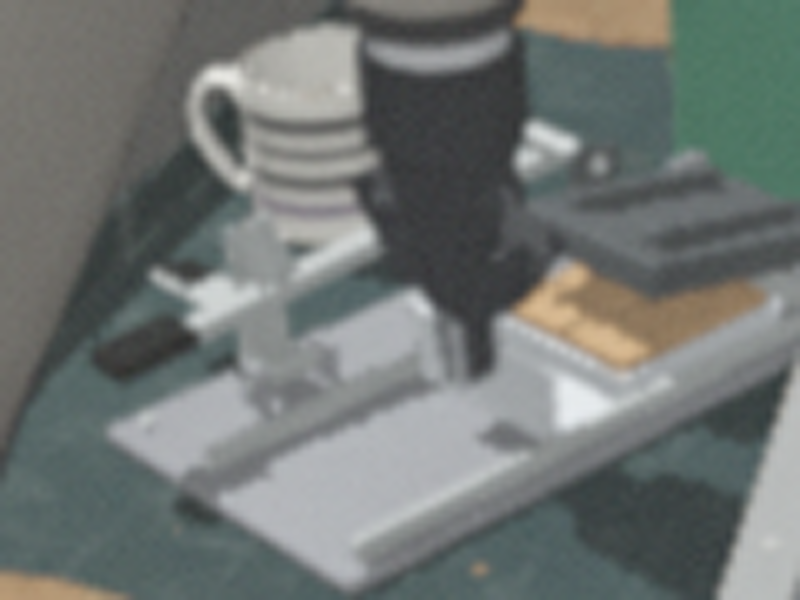

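View pics/wrist13.png

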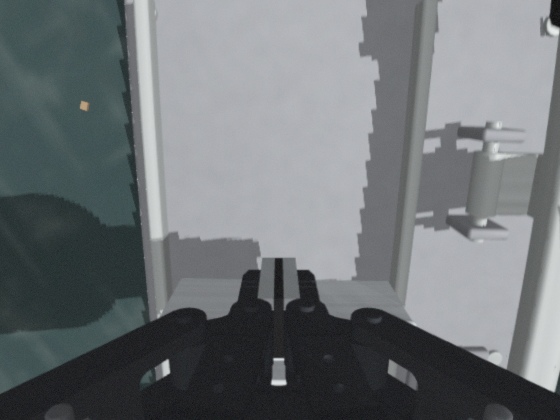

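```bash
python3 - <<'E'
from h import *
import pickle
f=pickle.load(open("scene13.pkl","rb"));s=.15
for u,v in((545,250),(535,270),(520,240),(510,280),(500,200),(480,300),(475,350),(440,350),(600,270),(655,280),(560,215),(520,170)):
    p=dep(f,165+u*s,160+v*s);print(u,v,np.round(press(p),3),p[2].round(3))
# all points with press x near gripper
P=[]
for v in range(160,215):
  for u in range(210,262):
    p=dep(f,u,v);a,b=press(p)
    if -.2<a<-.02 and abs(b)<.07 and p[2]>.045:P.append((a,b,p[2],u,v))
P=np.array(P)
for lo in np.arange(.045,.2,.015):
    q=P[(P[:,2]>=lo)&(P[:,2]<lo+.015)]
    xs=np.sort(q[:,0]);print(round(lo,3),len(q),xs.round(3)[::max(1,len(xs)//15)])
E
```

```text
545 250 [-0.129 -0.061] 0.121
535 270 [-0.133 -0.058] 0.111
520 240 [-0.135 -0.052] 0.125
510 280 [-0.141 -0.05 ] 0.107
500 200 [-0.137 -0.043] 0.142
480 300 [-0.143 -0.03 ] 0.09
475 350 [-0.138 -0.017] 0.057
440 350 [-0.144  0.   ] 0.053
600 270 [-0.055 -0.013] 0.064
655 280 [-0.053 -0.049] 0.071
560 215 [-0.043  0.028] 0.075
520 170 [-0.023  0.08 ] 0.075
0.045 48 [-0.144 -0.142 -0.141 -0.141 -0.139 -0.138 -0.136 -0.135 -0.134 -0.128
 -0.126 -0.123 -0.12  -0.119 -0.117 -0.117]
0.06 115 [-0.144 -0.141 -0.139 -0.138 -0.133 -0.057 -0.056 -0.055 -0.055 -0.054
 -0.054 -0.053 -0.052 -0.05  -0.033 -0.027 -0.022]
0.075 167 [-0.145 -0.143 -0.142 -0.142 -0.141 -0.139 -0.125 -0.054 -0.052 -0.049
 -0.047 -0.043 -0.038 -0.035 -0.028 -0.021]
0.09 88 [-0.149 -0.147 -0.147 -0.146 -0.144 -0.143 -0.143 -0.142 -0.142 -0.141
 -0.141 -0.139 -0.137 -0.136 -0.132 -0.128 -0.124 -0.118]
0.105 117 [-0.149 -0.148 -0.147 -0.146 -0.145 -0.143 -0.143 -0.142 -0.142 -0.141
 -0.14  -0.139 -0.138 -0.136 -0.135 -0.131 -0.126]
0.12 133 [-0.153 -0.149 -0.149 -0.148 -0.145 -0.144 -0.143 -0.142 -0.141 -0.14
 -0.138 -0.137 -0.135 -0.134 -0.131 -0.128 -0.121]
0.135 82 [-0.152 -0.147 -0.144 -0.143 -0.143 -0.142 -0.142 -0.141 -0.141 -0.141
 -0.14  -0.14  -0.139 -0.135 -0.13  -0.126 -0.122]
0.15 64 [-0.168 -0.166 -0.165 -0.162 -0.157 -0.154 -0.145 -0.143 -0.141 -0.139
 -0.138 -0.135 -0.132 -0.128 -0.126 -0.119]
0.165 118 [-0.17  -0.168 -0.167 -0.165 -0.165 -0.164 -0.162 -0.158 -0.155 -0.151
 -0.149 -0.145 -0.141 -0.134 -0.131 -0.123 -0.117]
0.18 120 [-0.172 -0.168 -0.166 -0.165 -0.164 -0.161 -0.158 -0.154 -0.149 -0.145
 -0.141 -0.135 -0.132 -0.123 -0.116]
0.195 152 [-0.17  -0.167 -0.165 -0.163 -0.161 -0.159 -0.157 -0.154 -0.15  -0.146
 -0.141 -0.135 -0.129 -0.122 -0.113 -0.1  ]
```

Call:
play_rows(
  increments=[
    [-7,0,0,0,0,0,255],
    [-6,0,0,0,0,0,255],
  ],
)

```text
clock: 14.35
tcp_pos: [0.5667, 0.2182, -0.0094]
orientation: [-0.251, -3.131, 0.0]
contact_force: [-4.0, -0.2, 2.5]
grip_width: 0.0001
```

Call:
play_rows(
  increments=[
    [-4,0,0,0,0,0,255],
    [-3,0,0,0,0,0,255],
  ],
)

```text
clock: 14.55
tcp_pos: [0.5737, 0.217, -0.0094]
orientation: [-0.251, -3.13, 0.001]
contact_force: [-5.2, 0.1, 3.3]
grip_width: -0.0001
```

Call:
play_rows(
  increments=[
    [-3,0,0,0,0,0,255],
    [-2,0,0,0,0,0,255],
  ],
)

```text
clock: 14.75
tcp_pos: [0.5751, 0.2167, -0.0097]
orientation: [-0.249, -3.123, 0.004]
contact_force: [-9.6, 0.3, 6.5]
grip_width: 0.0
```

```bash
python3 - <<'E'
from h import *
p=W(-.108,0);plan([p[0],p[1],-.009],np.pi-.17);print(press(r.get_obs()["tcp_pos"]))
E
```

```text
t 14.75 tcp [ 0.5751  0.2167 -0.0097] F [-9.6  0.3  6.5] q [-0.01  0.72 -0.62  1.8   0.55  0.81  0.5 ]
delta tool mm [-1.  -0.4 -0.8] rows 1.0
turn [-0.003 -0.008  0.011]
(np.float64(-0.10904417782120196), np.float64(0.0003864628749265485))
```

Call:
play_rows(
  increments=[
    [-1,0,0,0,0,0,255],
    [0,0,0,0,0,0,255],
    [0,0,0,0,0,0,255],
  ],
)

```text
clock: 15.05
tcp_pos: [0.5749, 0.2167, -0.0099]
orientation: [-0.247, -3.122, 0.005]
contact_force: [-3.9, -0.6, 2.5]
grip_width: -0.0004
```

Call:
play_rows(
  increments=[
    [8,0,0,0,0,0,255],
    [20,0,0,0,0,0,255],
    [30,0,0,0,0,0,255],
    [30,0,-20,0,0,0,255],
    [30,0,-40,0,0,0,255],
  ],
)

```text
clock: 15.55
tcp_pos: [0.4608, 0.2331, 0.0482]
orientation: [-0.261, -3.125, 0.004]
contact_force: [0.5, 1.1, 1.5]
grip_width: -0.0002
```

```bash
python3 - <<'E'
from h import *
look("14")
p=np.array([.5438,.3892]);plan([p[0],p[1],.13],np.pi-.17)
E
```

```text
t 15.65 tcp [0.4615 0.237  0.0533] F [-0.2  0.8 -0.1] q [-0.02  0.5  -0.72  2.01  0.46  0.79  0.4 ]
delta tool mm [-57.  163.6 -76.2] rows 4.0
turn [0.003 0.001 0.009]
```

View pics/scenez14.png

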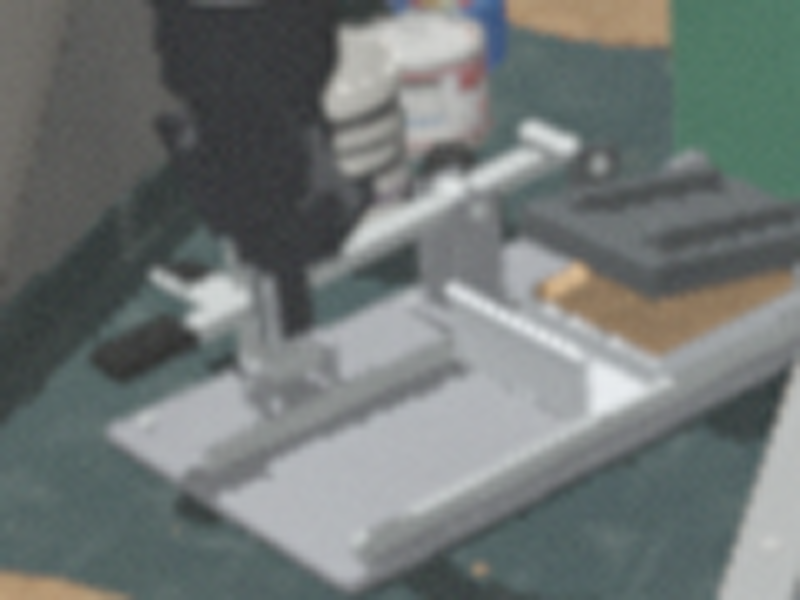

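View pics/wrist14.png

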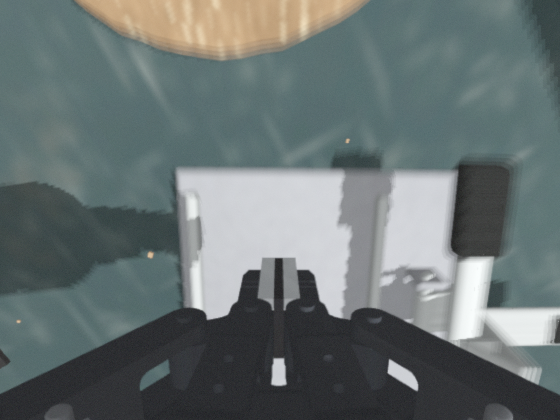

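Call:
play_rows(
  increments=[
    [0,0,-45,0,0,0,255],
    [0,0,-45,0,0,0,255],
    [0,0,-20,0,0,0,255],
  ],
)

```text
clock: 15.95
tcp_pos: [0.4612, 0.2355, 0.1648]
orientation: [0.251, 3.13, 0.002]
contact_force: [0.1, 0.2, -0.6]
grip_width: -0.0001
```

Call:
play_rows(
  increments=[
    [-15,40,0,0,0,0,255],
    [-15,40,0,0,0,0,255],
    [-15,40,0,0,0,0,255],
    [-10,35,0,0,0,0,255],
    [0,0,0,0,0,0,255],
  ],
)

```text
clock: 16.45
tcp_pos: [0.553, 0.3811, 0.1696]
orientation: [0.27, 3.11, 0.007]
contact_force: [-0.1, 0.0, -1.0]
grip_width: 0.0
```

```bash
python3 - <<'E'
from h import *
look("15")
p=W(-.168,.170);plan([p[0],p[1],.02],np.pi-.17)
E
```

```text
t 16.55 tcp [0.5521 0.3767 0.1691] F [ 0.2  0.1 -1.1] q [-0.2   0.58 -0.74  1.57  0.44  1.14  0.36]
delta tool mm [ 13.1  15.2 148.9] rows 4.0
turn [ 0.002  0.019 -0.005]
```

View pics/wrist15.png

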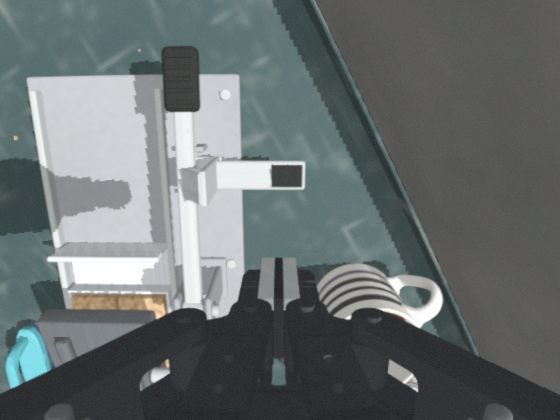

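View pics/scene15.png

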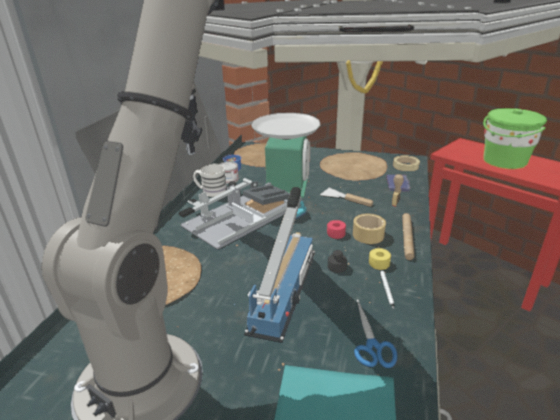

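```bash
python3 - <<'E'
from h import *
import pickle
f=pickle.load(open("top0.pkl","rb"))
for u,v in((131,143),(131,160),(147,160),(131,178),(108,172),(116,160)):
    p=dep(f,u,v);print(u,v,p.round(3),np.round(press(p),3))
w=pickle.load(open("wrist15.pkl","rb"))
for n,u,v,z in(("tab",287,176,.045),("tabend",304,176,.045),("tabTL",271,164,.045),("tabBR",302,187,.045)):
    p=onz(w,u,v,z);print(n,p.round(4),np.round(press(p),4),dep(w,u,v)[2].round(4))
for u,v in((350,268),(330,290)): print("mug",dep(w,u,v).round(3))
E
```

```text
131 143 [0.648 0.275 0.527] [-0.047  0.069]
131 160 [0.698 0.44  0.054] [-0.024  0.241]
147 160 [0.697 0.394 0.062] [-0.018  0.195]
131 178 [0.655 0.459 0.001] [-0.069  0.252]
108 172 [0.663 0.495 0.075] [-0.068  0.289]
116 160 [0.697 0.478 0.062] [-0.031  0.278]
tab [0.5434 0.3903 0.045 ] [-0.1686  0.1665] 0.0462
tabend [0.5458 0.4041 0.045 ] [-0.1685  0.1805] 0.0425
tabTL [0.5314 0.3791 0.045 ] [-0.1787  0.1535] 0.0437
tabBR [0.5547 0.4011 0.045 ] [-0.1592  0.179 ] 0.0452
mug [0.651 0.436 0.013]
mug [0.659 0.412 0.035]
```

Call:
play_rows(
  increments=[
    [7,8,20,0,0.01,0,255],
    [4,8,30,0,0.01,0,255],
    [0,0,30,0,0,0,255],
    [0,0,20,0,0,0,255],
    [0,0,0,0,0,0,255],
  ],
)

```text
clock: 17.05
tcp_pos: [0.5447, 0.3878, 0.0627]
orientation: [0.283, 3.129, -0.004]
contact_force: [0.2, 0.1, -0.7]
grip_width: -0.0003
```

```bash
python3 - <<'E'
from h import *
look("16")
p=W(-.168,.170);plan([p[0],p[1],.008],np.pi-.17)
E
```

```text
t 17.15 tcp [0.5462 0.3895 0.0659] F [ 0.2 -0.   0.3] q [-0.25  0.7  -0.69  1.63  0.51  0.99  0.29]
delta tool mm [ 2.5  3.7 57.9] rows 2.0
turn [ 0.001  0.003 -0.011]
```

View pics/wrist16.png

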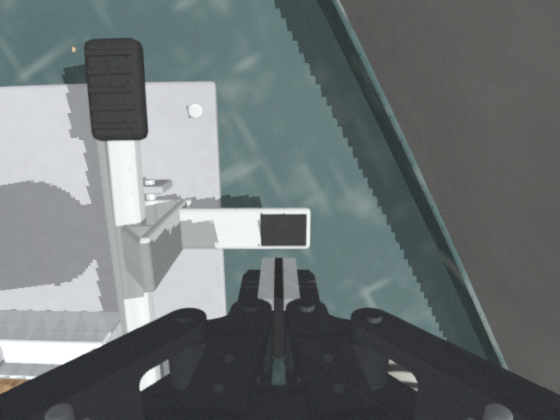

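Call:
play_rows(
  increments=[
    [2,3,20,0,0,0,255],
    [1,2,15,0,0,0,255],
    [0,0,10,0,0,0,255],
    [0,0,0,0,0,0,255],
  ],
)

```text
clock: 17.55
tcp_pos: [0.5463, 0.3962, 0.0216]
orientation: [0.285, 3.121, 0.007]
contact_force: [-0.1, -0.2, -0.3]
grip_width: 0.0004
```

```bash
python3 - <<'E'
from h import *
look("17")
p=W(-.168,.170);plan([p[0],p[1],-.015],np.pi-.17)
E
```

```text
t 17.65 tcp [0.5469 0.3971 0.0232] F [ 0.6 -0.3 -0.3] q [-0.27  0.75 -0.66  1.65  0.55  0.93  0.25]
delta tool mm [ 2.  -4.  38.1] rows 1.0
turn [ 0.007  0.009 -0.012]
```

View pics/wrist17.png

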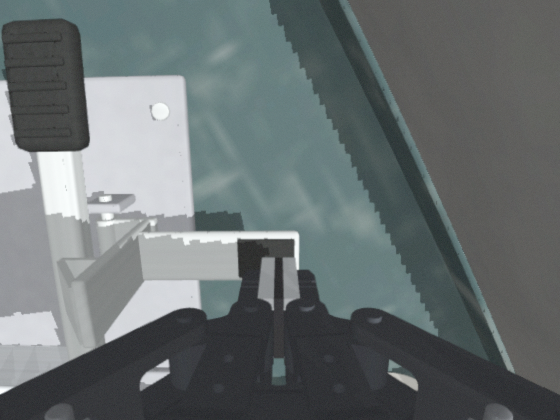

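View pics/scenez17.png

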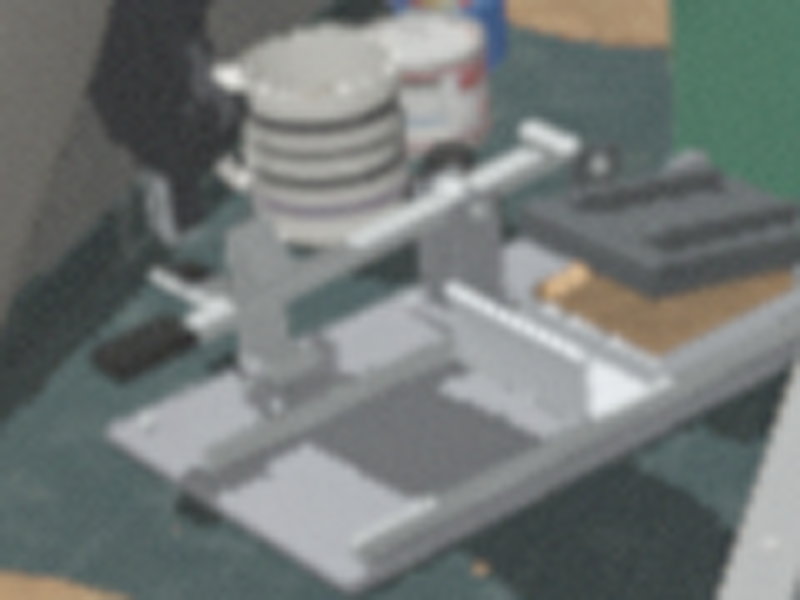

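Call:
play_rows(
  increments=[
    [1,-3,8,0,0,0,255],
    [0,0,8,0,0,0,255],
    [0,0,6,0,0,0,255],
  ],
)

```text
clock: 17.95
tcp_pos: [0.5471, 0.3958, 0.0023]
orientation: [0.286, 3.116, 0.015]
contact_force: [-1.0, 3.0, 4.8]
grip_width: -0.0
```

Call:
play_rows(
  increments=[
    [0,0,8,0,0,0,255],
    [0,0,8,0,0,0,255],
    [0,0,5,0,0,0,255],
  ],
)

```text
clock: 18.25
tcp_pos: [0.5477, 0.3987, -0.0183]
orientation: [0.284, 3.115, 0.021]
contact_force: [-1.7, -0.1, 5.8]
grip_width: 0.0003
```

```bash
python3 - <<'E'
from h import *
look("18")
p=W(-.168,.170);plan([p[0],p[1],-.015],np.pi-.17)
E
```

```text
t 18.35 tcp [ 0.5477  0.3987 -0.0181] F [-0.7 -1.7  4.3] q [-0.29  0.8  -0.63  1.67  0.59  0.85  0.22]
delta tool mm [ 2.1 -5.4 -3.2] rows 1.0
turn [ 0.015  0.013 -0.012]
```

View pics/scenez18.png

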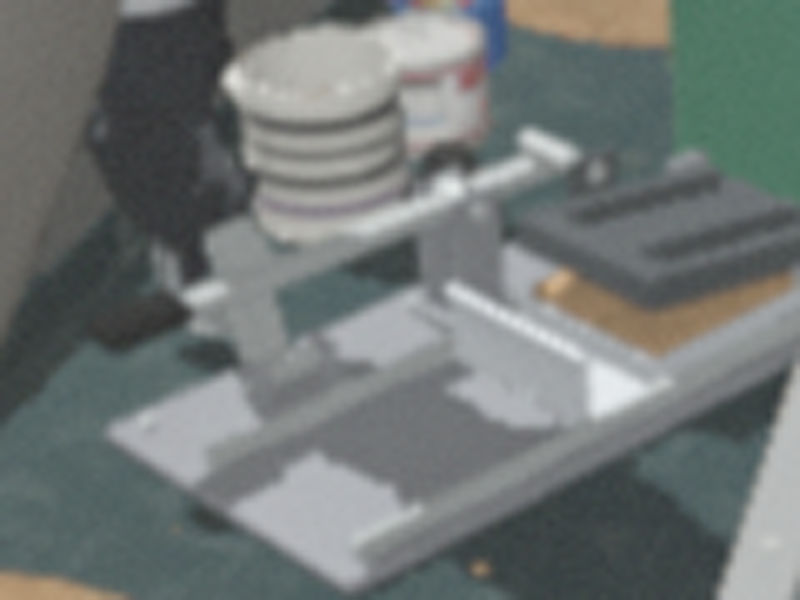

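Released; lever is rising. Hold the tab for over a second.

Call:
play_rows(
  increments=[
    [0,0,1,0,0,0,255],
    [0,0,0,0,0,0,255],
    [0,0,0,0,0,0,255],
    [0,0,0,0,0,0,255],
    [0,0,0,0,0,0,255],
  ],
)

```text
clock: 18.85
tcp_pos: [0.5477, 0.3986, -0.0181]
orientation: [0.285, 3.114, 0.02]
contact_force: [-0.7, -0.5, 2.6]
grip_width: -0.0001
```

Call:
play_rows(
  increments=[
    [0,0,1,0,0,0,255],
    [0,0,0,0,0,0,255],
    [0,0,0,0,0,0,255],
    [0,0,0,0,0,0,255],
    [0,0,0,0,0,0,255],
  ],
)

```text
clock: 19.35
tcp_pos: [0.5477, 0.3986, -0.0182]
orientation: [0.285, 3.114, 0.019]
contact_force: [-1.0, -0.3, 4.8]
grip_width: -0.0003
```

```bash
python3 - <<'E'
from h import *
look("19");print(r.get_obs()["tcp_pos"],r.get_obs()["contact_force"])
E
```

```text
[ 0.5477351   0.39857388 -0.01818604] [-0.70938623 -1.81775021  4.95390628]
```

View pics/scenez19.png

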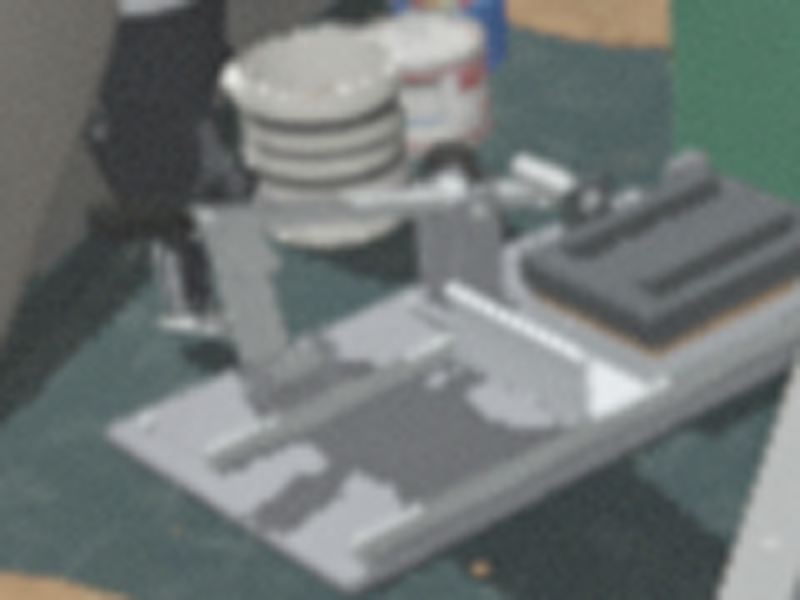

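Call:
play_rows(
  increments=[
    [0,0,-10,0,0,0,255],
    [0,1,-20,0,0,0,255],
    [0,2,-35,0,0,0,255],
    [0,2,-45,0,0,0,255],
    [0,0,-45,0,0,0,255],
  ],
)

```text
clock: 19.95
tcp_pos: [0.5434, 0.3979, 0.1375]
orientation: [0.285, 3.124, 0.005]
contact_force: [0.2, 0.1, 0.4]
grip_width: -0.0001
```

Call:
play_rows(
  increments=[
    [0,0,-30,0,0,0,255],
    [0,0,0,0,0,0,255],
    [0,0,0,0,0,0,255],
    [0,0,0,0,0,0,255],
    [0,0,0,0,0,0,255],
  ],
)

```text
clock: 20.45
tcp_pos: [0.5448, 0.4002, 0.1796]
orientation: [0.284, 3.115, 0.018]
contact_force: [-0.3, -0.2, 0.3]
grip_width: 0.0
```

```bash
python3 - <<'E'
from h import *
look("20");print(r.get_obs()["tcp_pos"],r.get_obs()["contact_force"])
E
```

```text
[0.54471784 0.40015118 0.17929931] [ 0.76917662 -0.66804144 -0.70385337]
```

View pics/scenez20.png

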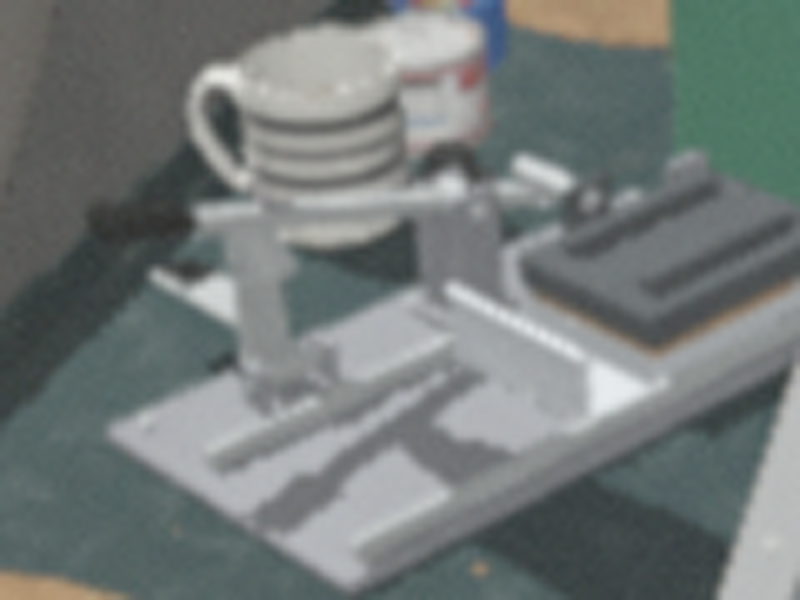

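View pics/wrist20.png

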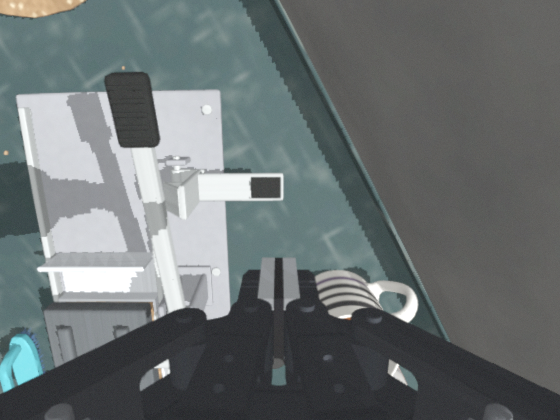

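```bash
python3 - <<'E'
from h import *
import pickle
f=pickle.load(open("scene20.pkl","rb"));s=.15
for n,u,v,y in(("plate top L",452,286,.05),("plate top R",590,375,-.05),("platen low front R",655,343,-.05)): print(n,pl(f,165+u*s,160+v*s,y),dep(f,165+u*s,160+v*s).round(3))
E
```

```text
plate top L [-0.0958  0.0487] [0.635 0.3   0.02 ]
plate top R [-0.0974  0.0387] [-0.289 -0.56   0.699]
platen low front R [-0.0556  0.038 ] [0.622 0.16  0.037]
```

```bash
python3 - <<'E'
from h import *
import pickle
w=pickle.load(open("wrist20.pkl","rb"))
for u,v in((132,105),(268,187)):
    p=dep(w,u,v);print(p.round(4),np.round(press(p),3))
print(r.hand_in())
E
```

```text
[0.461  0.3279 0.1317] [-0.24   0.091]
[0.5434 0.3926 0.0441] [-0.169  0.169]
the job is handed in; nothing more can be done
None
```

The press is loaded and handed in at about 20 s on the clock. The lever was caught with the plate up, the tray was pushed to the back stop, and the catch tab was pressed and held until the plate came down on the tray.

**Last checks, from the camera pictures before handing in:**
- **Tray:** its front plate is at about x = -0.096 to -0.097 in the press frame, which is home against the stop.
- **Heavy plate:** it lies on the bars, with its lower front edge at about z = 0.038. I could not measure how hard it presses on the tray.
- **Lever:** the pad is back up at about 0.13 m. By my estimate that is about 0.1 rad, under the 0.2 limit.
- **Catch:** the tab is home at about 0.044 m.
- **Gripper:** it is clear above the press, with no contact force beyond reading noise.
- **Bystanders:** I never touched them on purpose, and the few visible in the last pictures look unmoved. I did not measure their positions again.

**What failed or disagreed:** the first lever press did not latch. The real fingertips sit about 37 mm higher than the reported TCP, so that press stopped too high. I measured the offset from the pictures and used it for every later move, and the second press caught. The tool also drifted a few mm sideways during descents, and I corrected for that.

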